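Clear down the cake bench and hang the clean sign

ROBOT

A 6-joint arm with a two-finger parallel gripper is mounted at the origin on the work surface. World frame = base frame: x ahead of the robot, y to its left, z up, the work surface at z = 0. Lengths are in m, angles in rad, forces in N, time in s.
With the tool pointing down it reaches from about 0.2 to 0.875 m from the base axis. Payload 3.4 kg.
Tool frame: the origin (TCP) lies at the very end of the fingers, on their centre line; the grasp point (between the pads) lies 19 mm behind it (robot.grip_depth is the z of the grasp point in the tool frame, in m); z points along the fingers, y is the direction in which the jaws open and shut (so a half turn about z gives the same grasp; the last joint's range is limited). The gripper opens to 94 mm and grips with 3 to 60 N. Pads are 16 mm wide; open, the fingers measure 119 mm over their backs; the gripper's body (75 mm by 177 mm) begins 78 mm behind the grasp point.
Start: joints at [-1.39, 0.276, 1.505, -0, 1.361, -0.121], TCP at [0.171, -0.549, 0.205] pointing down, gripper open.
Joint ranges: [-2.89, 2.89], [-0.75, 2.08], [0.22, 2.7], [-1.18, 4.32], [0.11, 2.71], [-2.7, 2.7]. Speed limits (rad/s): [2.57, 2.57, 3.14, 3.14, 3.14, 3.14].

INTERFACE

Orientations are given as a 3x3 rotation matrix whose columns are the frame's x, y, z axes.
In Python, from bench import get_obs, read_camera, camera_params, job, robot gives the robot as it stands.
- The arm moves only by the tool jog_arm, never from a script. Its argument "moves" is text: rows parted by semicolons, each of 7 numbers parted by spaces: the shift along the tool's x, y, z in mm, then the turn, a rotation vector about the tool's x, y, z in degrees, then the finger opening in mm, from 0 to 94. In form: x y z rx ry rz claw; .... A call has 1 to 12 rows; each row is the pose to reach, as a shift and turn from the pose commanded when the call began, along the tool's axes at that moment; what a row does not reach only later rows make up. A row lasts 1/12 s, in which the tool goes at most 41.7 mm and 7.16 degrees, less where a joint would pass 70% of its speed; a pose out of reach is approached as far as the arm can. A call with a gripper value outside its range is refused whole. The fingers move at their own pace and stop on an object; "grip_force" is the grip in N (left out, the last holds). Time passes only in rows, so rows that repeat a pose let the fingers close. It gives the time, the measured TCP pose, the force and the opening at its end, in the units of the state.
- get_obs(): the state, without advancing time (a new reading comes with each control period).
- read_camera(name): name is "scene" or "side" or "wrist"; returns the picture (480x640x3 uint8, blue, green, red); there is no depth.
- camera_params(name): a dict with "fovy" (degrees; the focal length in pixels is half the picture's height over the tangent of half this angle, whatever the lens; pixels are square), "cx", "cy" (the principal point, pixels), "eye" and "attitude" of the camera in the world. Camera axes: x right, y down, z forward; pixel columns grow to the right and rows downward; lengths in m; the calibration is good to about 2 mm. A picture is of the moment at which its call begins: read the wrist's pose just before it. camera_params takes no time and is no camera call; for the wrist camera it gives the pose at the moment of the call.
- job.sign_off(): hands the job in, once; it reports no verdict.
The state is a dict: "t": time; "joint_positions": joint angles; "joint_velocities": joint speeds; "tau": joint torques, N m; "position": TCP position; "orientation": TCP orientation; "ft_force": force on the tool from outside, world axes, zero at the start; "torque": the same for the moment, N m; "grip_width": opening from 0.0 (shut) to 1.0 (fully open).
Only numpy, scipy, OpenCV 4.12 (cv2) and the standard library are available. Lean on these libraries where they do the work, as an engineer would, in place of code of your own. Each camera call takes 0.05 s, during which the arm holds its last target. There are 200 camera calls.

TASK

Clear down the cake bench: stand the large baking tin on the middle of the black mat and nest the remaining tins inside it, largest first, and put every pastry stamp upright back into the holder of its own colour. Only when all that is done, hang the green clean sign on the stand: pass its keyhole over the screw head until the sign lies flat on the board, then pull it down until the screw is at the end of the slot. Leave the cake, jar and shaker where they are.

Things in the scene. Friction and masses are not known exactly. Their poses are not given: they have to be found in the camera images.
- mat: flat black rubber mat, 170 x 170 mm, 3 mm thick, fixed on the bench; origin at the centre of its underside (on the bench), z up
- tin_large: large round straight-sided aluminium baking tin, outer diameter 132 mm, height 50 mm, wall 4 mm, floor 5 mm thick, open on top, 260 g nominal; origin at the centre of its underside, z up through the mouth
- tin_medium: medium round straight-sided aluminium baking tin, outer diameter 100 mm, height 72 mm, wall 4 mm, floor 5 mm thick, open on top, 200 g nominal; origin at the centre of its underside, z up through the mouth; smaller tins are the taller ones, so its rim stands well above that of the tin it is nested in; may be absent
- tin_small: small round straight-sided aluminium baking tin, outer diameter 68 mm, height 96 mm, wall 4 mm, floor 5 mm thick, open on top, 150 g nominal; origin at the centre of its underside, z up through the mouth; smaller tins are the taller ones, so its rim stands well above that of the tin it is nested in; may be absent
- stamp_red: pastry stamp standing on its face: white round foot 52 mm in diameter and 22 mm high with a red band, above it a plain upright red handle 28 mm in diameter up to 92 mm above the foot's underside, 120 g nominal; origin at the centre of its underside, z up along the handle; may be absent
- holder_red: red square open-topped holder for the red stamp, fixed on the wooden rack board: 68 x 68 mm outside, 24 mm high, walls and floor 4 mm, well 60 x 60 mm and 20 mm deep; origin at the centre of its underside, which lies 12 mm above the bench, z up
- stamp_yellow: pastry stamp standing on its face: white round foot 52 mm in diameter and 22 mm high with a yellow band, above it a plain upright yellow handle 28 mm in diameter up to 92 mm above the foot's underside, 120 g nominal; origin at the centre of its underside, z up along the handle; may be absent
- holder_yellow: yellow square open-topped holder for the yellow stamp, fixed on the wooden rack board: 68 x 68 mm outside, 24 mm high, walls and floor 4 mm, well 60 x 60 mm and 20 mm deep; origin at the centre of its underside, which lies 12 mm above the bench, z up
- stamp_blue: pastry stamp standing on its face: white round foot 52 mm in diameter and 22 mm high with a blue band, above it a plain upright blue handle 28 mm in diameter up to 92 mm above the foot's underside, 120 g nominal; origin at the centre of its underside, z up along the handle; may be absent
- holder_blue: blue square open-topped holder for the blue stamp, fixed on the wooden rack board: 68 x 68 mm outside, 24 mm high, walls and floor 4 mm, well 60 x 60 mm and 20 mm deep; origin at the centre of its underside, which lies 12 mm above the bench, z up
- sign: flat green 'bench clean' sign plate with a white tick, 110 mm (x) by 120 mm (y), 6 mm thick, 180 g, starting flat on the bench, front up; origin at the centre of its back, x towards its top edge, z out of its front. A keyhole goes through it near the top edge: a wide opening and a narrower slot running from it towards the top edge
- sign_bar (a point): centre of the white finger bar on the sign's front, at x = -22, y = 0, z = 25 mm in the sign's frame; the bar is 60 mm long along y, 12 mm thick along x and rises from the front (z = 6 mm) to z = 44 mm
- sign_hole (a point): centre of the keyhole's wide opening, 26 mm square, on the back of the sign (x = +20, y = 0, z = 0 mm in the sign's frame)
- sign_slot_end (a point): where the screw's axis sits when the sign has been pulled fully down, on its back (x = +41, y = 0, z = 0 mm in the sign's frame); the slot is 12 mm wide and ends at x = +45 mm
- panel: white sloping board of a fixed steel notice stand, 180 mm wide, face 40 degrees from level, facing up and roughly towards the robot, with a dark screw standing square out of it. Origin where the screw's axis meets the face; z out of the face, x up the slope, y across. The face reaches 135 mm down and 75 mm up the slope from the screw. The hung sign's axes are parallel to these
- screw_head (a point): centre of the top of the flat screw head, 15 mm off the board's face; head 18 mm in diameter and 5 mm thick, on a shank 8 mm in diameter that leaves 10 mm between board and head
- cake: bystander: brown round cake, 132 mm across, 60 mm high; origin at the centre of its underside
- jar: bystander: jar, 72 mm across, 110 mm high, white cap; origin at the centre of its underside
- shaker: bystander: can-shaped shaker, 64 mm across, 120 mm high; origin at the centre of its underside
Things that resemble listed ones, but are neither listed nor needed, are in the scene too. Leave any orange look-alike of the stamp_red alone.

How it is judged:
By the outcome, as a careful person would: the job done as asked, in the order asked, and still so for the second after the job is handed in, with the robot touching nothing.
Of tin_medium, tin_small only 1 to 2 are there at a start; the rules pass over those that are not, and their reading is None.
Of stamp_red, stamp_yellow, stamp_blue only 2 to 3 are there at a start; the rules pass over those that are not, and their reading is None.
At some moment in a run one of tin_medium, tin_small, sign may be knocked a few centimetres aside while the robot is not near it.
It also fails if it takes over 210 s, if anything falls off the work surface, if the arm or the gripper's body presses on something with over 40 N, if the wrist force passes 120 N, or if a joint passes its speed limit or range.

## Working session

There is one attempt and no reset: what is moved stays moved. The work goes in short steps, Python scripts to look and compute and a tool call to move; the robot and the scene stay as the last step left them, time stands still between calls to the robot, and variables do not carry over. Pictures are saved under pics/ and viewed, about 12 in all and at most 16, crops included, and the job is handed in when it is done.

Besides the shell and the picture viewer there is one more tool, called after ">>>" as name(argument=value, ...), one argument or row to a line, values as JSON. jog_arm: Moves the arm, as the interface text tells. Its arguments: {"type":"object","properties":{"moves":{"type":"string"},"grip_force":{"type":"number"}},"required":["moves"]}

```bash
ls; mkdir -p pics
python3 - <<'E'
from bench import get_obs, read_camera, camera_params, job, robot
import cv2,json
for n in("scene","side","wrist"):
    p=camera_params(n); print(n,p); cv2.imwrite(f"pics/{n}0.png",read_camera(n))
o=get_obs();print(o, [a for a in dir(robot) if a[0]!='_'])
E
```

```text
pics
scene {'fovy': 52.481652286092995, 'cx': 316.0543959997313, 'cy': 238.6068303024991, 'eye': array([1.19390253, 0.00742828, 0.95725167]), 'attitude': array([[-0.0017811 ,  0.81660629, -0.57719234],
       [ 0.99994592, -0.00445943, -0.0093948 ],
       [-0.01024581, -0.57717786, -0.81655419]])}
side {'fovy': 47.18690011190041, 'cx': 326.4636555431364, 'cy': 240.55850514678176, 'eye': array([0.18206883, 1.00048085, 0.80861347]), 'attitude': array([[-0.93036751, -0.20263676,  0.30553991],
       [-0.36661644,  0.52089622, -0.77088229],
       [-0.00294549, -0.8292198 , -0.55891489]])}
wrist {'fovy': 59.83138537792263, 'cx': 314.7340422656916, 'cy': 237.36156542438474, 'eye': array([ 0.24905905, -0.52427325,  0.38315255]), 'attitude': array([[ 0.29698325, -0.91674193, -0.26718005],
       [-0.95488092, -0.28565838, -0.08125094],
       [-0.00183608,  0.2792553 , -0.96021514]])}
{'t': 0.15, 'joint_positions': array([-1.39000871e+00,  2.76425944e-01,  1.50581288e+00, -3.22155578e-05,
        1.36071243e+00, -1.20959560e-01]), 'joint_velocities': array([ 0.00154219, -0.00201071, -0.00168158,  0.00035656, -0.00229354,
        0.00025261]), 'tau': array([ 1.37284922e-03, -4.04927158e+01, -2.37431270e+01,  7.01210112e-02,
        3.14948859e-02, -8.43470957e-05]), 'position': array([ 0.17081232, -0.54860046,  0.20482876]), 'orientation': array([[ 9.54816721e-01,  2.97195144e-01, -2.75275558e-04],
       [ 2.97195242e-01, -9.54815803e-01,  1.33079037e-03],
       [ 1.32666982e-04, -1.35247148e-03, -9.99999077e-01]]), 'ft_force': array([-0.40121711,  0.05202715, -0.36147928]), 'torque': array([-0.03568437, -0.05601351, -0.02509798]), 'grip_width': 1.000793090961391} ['Unreachable', 'grip_depth']
```

View pics/scene0.png

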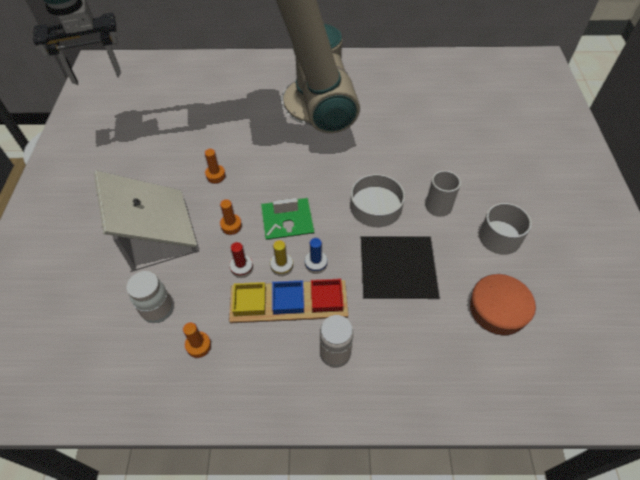

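View pics/side0.png

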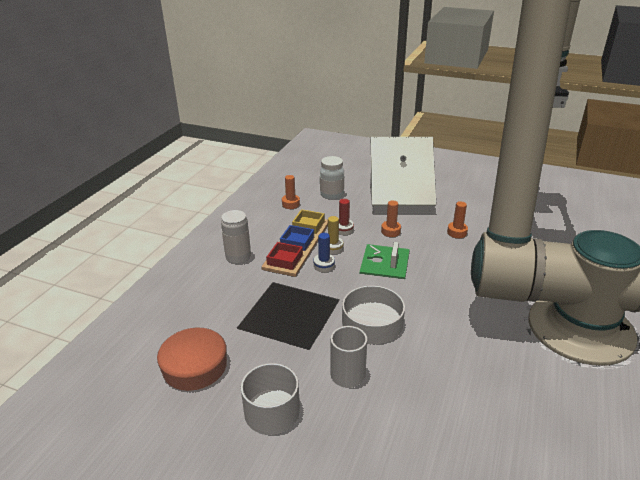

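```bash
cat > h.py <<'E'
from bench import get_obs, read_camera, camera_params, job, robot
import cv2, numpy as np
from scipy.spatial.transform import Rotation as R
def plane(p,px,z):
    px=np.atleast_2d(px).astype(float); f=240/np.tan(np.radians(p['fovy']/2))
    d=np.c_[(px-[p['cx'],p['cy']])/f,np.ones(len(px))]@np.array(p['attitude']).T
    e=np.array(p['eye']); return e+d*((z-e[2])/d[:,2])[:,None]
def proj(p,X):
    f=240/np.tan(np.radians(p['fovy']/2)); c=(np.atleast_2d(X)-p['eye'])@np.array(p['attitude'])
    return c[:,:2]/c[:,2:]*f+[p['cx'],p['cy']]
def tri(p1,u1,p2,u2):
    A=np.zeros((3,3));b=np.zeros(3)
    for p,u in((p1,u1),(p2,u2)):
        e=np.array(p['eye']);d=plane(p,u,0)[0]-e;d/=np.linalg.norm(d);M=np.eye(3)-np.outer(d,d);A+=M;b+=M@e
    return np.linalg.solve(A,b)
def down(yaw): # tool y axis at angle yaw in world, z down
    y=np.array([np.cos(yaw),np.sin(yaw),0]);z=np.array([0,0,-1.]);return np.c_[np.cross(y,z),y,z]
def rel(P0,R0,P,Rt): # row numbers
    return np.round(np.r_[R0.T@(np.array(P)-P0)*1000,np.degrees(R.from_matrix(R0.T@Rt).as_rotvec())],1)
RANGES=dict(red=[(0,8),(172,180)],orange=[(8,16)],yellow=[(20,35)],blue=[(100,130)],green=[(50,85)])
def blobs(img,col,smin=120,vmin=60,amin=40):
    h=cv2.cvtColor(img,cv2.COLOR_BGR2HSV);m=0
    for a,b in RANGES[col]: m=m|cv2.inRange(h,(a,smin,vmin),(b,255,255))
    n,l,s,c=cv2.connectedComponentsWithStats(m)
    return [(s[i],c[i],l==i) for i in range(1,n) if s[i][4]>=amin]
E
python3 - <<'E'
from h import *
S=camera_params('scene');D=camera_params('side');a=cv2.imread('pics/scene0.png');b=cv2.imread('pics/side0.png')
for c in RANGES:
  for n,im,p in(('scene',a,S),('side',b,D)):
    for s,ce,m in blobs(im,c): print(c,n,s,ce.round(1), plane(p,ce,0.03)[0,:2].round(3))
k=np.vstack([cv2.resize(a[150:360,80:400],(800,525),interpolation=2)]);cv2.imwrite('pics/c1.png',k)
m=cv2.inRange(a,(0,0,0),(40,40,40));n,l,s,c=cv2.connectedComponentsWithStats(m)
for i in range(1,n):
  if s[i][4]>1000 and 340<c[i][0]<450:
    ct=max(cv2.findContours((l==i).astype('u1'),0,2)[0],key=len)
    q=cv2.approxPolyDP(cv2.convexHull(ct),10,True)[:,0];w=plane(S,q,.003);print('mat',w.round(3),w.mean(0))
E
```

```text
red scene [231 242  14  25 240] [237.9 253.8] [ 0.58  -0.182]
red scene [311 279  33  33 977] [326.5 295. ] [0.687 0.02 ]
red side [339 199  10  26 210] [343.6 211.2] [ 0.617 -0.225]
red side [267 242  35  28 629] [283.7 255.3] [0.681 0.024]
red side [ 157  328   69   52 2469] [191.  352.9] [0.71  0.386]
orange scene [205 149  20  34 435] [213.4 167.7] [ 0.311 -0.271]
orange scene [220 200  21  34 485] [229.1 218.6] [ 0.478 -0.213]
orange scene [ 471  275   64   60 2831] [502.8 303.3] [0.709 0.393]
orange scene [310 280  36  33 112] [327.9 301.2] [0.702 0.022]
orange scene [231 316  43   6 112] [247.1 317.8] [ 0.741 -0.147]
orange scene [183 323  27  34 650] [195.7 340.7] [ 0.792 -0.248]
orange side [282 175  18  34 361] [289.9 193.9] [ 0.795 -0.26 ]
orange side [382 201  19  36 440] [391.2 220.9] [ 0.481 -0.224]
orange side [448 202  20  36 464] [458.2 221.9] [ 0.313 -0.283]
orange side [ 157  328   69   55 2077] [191.3 353. ] [0.709 0.386]
yellow scene [274 240  12  25 234] [279.8 252.1] [ 0.576 -0.086]
yellow scene [ 231  283   35   33 1078] [248.4 299. ] [ 0.696 -0.148]
yellow side [293 210  31  24 397] [308.5 219. ] [ 0.691 -0.153]
yellow side [328 216  11  28 238] [332.9 228.7] [ 0.612 -0.131]
blue scene [310 238  11  25 221] [315.4 249.5] [ 0.569 -0.005]
blue scene [273 281  30  32 931] [287.5 296.7] [ 0.691 -0.064]
blue side [280 225  33  25 321] [297.  236.4] [ 0.685 -0.064]
blue side [319 233  10  28 143] [323.3 244.4] [ 0.609 -0.055]
green scene [ 262  199   52   40 1156] [287.9 219.8] [ 0.483 -0.071]
green side [360 245  49  33 951] [384.7 262. ] [ 0.444 -0.038]
mat [[0.522 0.267 0.003]
 [0.679 0.264 0.003]
 [0.676 0.105 0.003]
 [0.518 0.107 0.003]] [0.59858001 0.18549722 0.003     ]
```

View pics/c1.png

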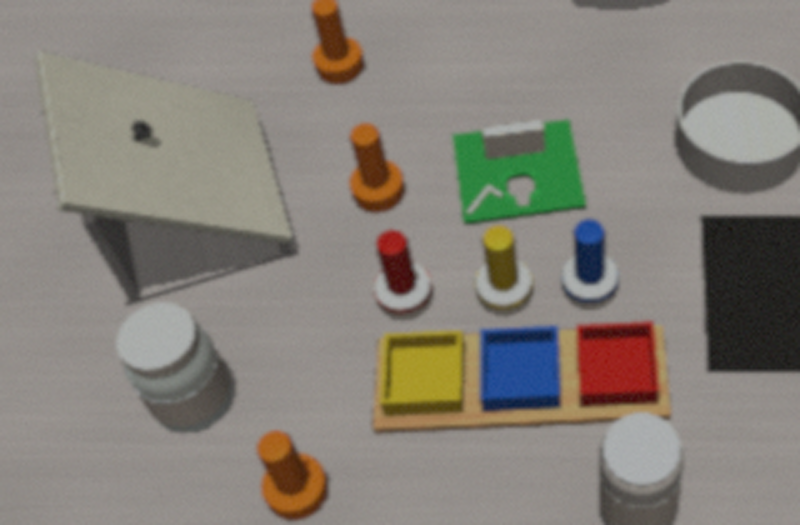

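Run:
```python
from h import *
S=camera_params('scene');D=camera_params('side')
for n,u,v in[('red',(237.9,253.8),(343.6,211.2)),('yel',(279.8,252.1),(332.9,228.7)),('blu',(315.4,249.5),(323.3,244.4)),
 ('hR',(326.5,295),(283.7,255.3)),('hY',(248.4,299),(308.5,219)),('hB',(287.5,296.7),(297,236.4)),
 ('large',(377,193),(373,307)),('med',(507,221),(271,386)),('small',(445,181),(348,342)),
 ('pHi+x',(105.2,232.8),(373,207-69)),('pHi-x',(96,172),(433,138)),('pLo+x',(197.2,246),(373,208)),('pLo-x',(181.2,191.2),(435,208)),('screw',(136.4,202),(403,158)),('sign',(287.9,219.8),(384.7,262))]:
  print(n,tri(S,u,D,v).round(3))
```

```text
red [ 0.6   -0.176  0.061]
yel [ 0.596 -0.084  0.061]
blu [ 0.591 -0.005  0.065]
hR [0.684 0.019 0.026]
hY [ 0.693 -0.151  0.029]
hB [ 0.688 -0.066  0.027]
large [0.415 0.146 0.047]
med [0.514 0.433 0.065]
small [0.416 0.304 0.089]
pHi+x [ 0.608 -0.435  0.159]
pHi-x [ 0.443 -0.495  0.161]
pLo+x [ 0.551 -0.282  0.022]
pLo-x [ 0.387 -0.344  0.025]
screw [ 0.505 -0.401  0.13 ]
sign [ 0.456 -0.075 -0.001]
```

>>> jog_arm(
  moves="30 -15 -40 0 0 0 94; 60 -30 -55 0 0 5 94; 100 -54 -55 0 0 10 94; 140 -75 -55 0 0 17.3 94; 180 -97 -55 0 0 17.3 94; 220 -118 -55 0 0 17.3 94; 257 -138 -55 0 0 17.3 94; 294 -158 -55 0 0 17.3 94; 331 -178 -55 0 0 17.3 94; 367 -198 -55 0 0 17.3 94; 404 -218 -55 0 0 17.3 94; 440 -238 -55 0 0 17.3 94",
)

```text
t: 1.15
position: [0.5047, -0.2063, 0.2604]
orientation: [[1.0, -0.0, -0.0], [-0.0, -1.0, -0.0], [-0.0, 0.0, -1.0]]
ft_force: [0.0, -0.4, -0.4]
grip_width: 1.001
```

```bash
cat >> h.py <<'E'
def st():
    o=get_obs();print('t',round(o['t'],2),'p',(o['position']*1000).round(1),'yaw',np.degrees(np.arctan2(o['orientation'][1,1],o['orientation'][0,1])).round(2),'F',o['ft_force'].round(1),'g',round(o['grip_width']*94,1));return o
def to(P,Rt,o=None):
    o=o or st();print('rel',rel(o['position'],o['orientation'],P,Rt))
Y=down(-np.pi/2)
E
python3 -c "
from h import *
to([.62,-.09,.22],Y)"
```

```text
t 1.15 p [ 504.7 -206.3  260.4] yaw -90.0 F [ 0.  -0.4 -0.4] g 94.1
rel [ 115.3 -116.3   40.3    0.     0.    -0. ]
```

>>> jog_arm(
  moves="29 -29 20 0 0 0 60; 58 -58 30 0 0 0 60; 87 -87 40 0 0 0 60; 115 -116 40 0 0 0 60; 115 -116 40 0 0 0 60;115 -116 40 0 0 0 60",
)

```text
t: 1.65
position: [0.6197, -0.0902, 0.2192]
orientation: [[1.0, 0.004, -0.002], [0.004, -1.0, 0.0], [-0.002, -0.0, -1.0]]
ft_force: [-0.5, 0.3, 0.4]
grip_width: 0.644
```

Run:
```python
from h import *
st(); W=camera_params('wrist'); a=read_camera('wrist'); cv2.imwrite('pics/w1.png',a)
for c in('red','yellow','blue','green'):
  for s,ce,m in blobs(a,c): print(c,s,ce.round(0),'z.036',plane(W,ce,.036)[0,:2].round(4),'z.092',plane(W,ce,.092)[0,:2].round(4))
```

```text
t 1.65 p [619.7 -90.2 219.2] yaw -89.79 F [-0.5  0.3  0.4] g 60.6
red [ 142   93   92   86 6285] [191. 135.] z.036 [0.6856 0.0151] z.092 [ 0.6881 -0.0012]
red [379 200  39  32  79] [393. 210.] z.036 [ 0.6217 -0.1589] z.092 [ 0.6341 -0.1482]
red [ 396  216   48   51 1587] [419. 242.] z.036 [ 0.5919 -0.1847] z.092 [ 0.6089 -0.17  ]
yellow [483   0  18  31 317] [491.  12.] z.036 [ 0.7794 -0.2264] z.092 [ 0.7674 -0.2052]
yellow [ 343   82   87   89 7156] [386. 125.] z.036 [ 0.6939 -0.1492] z.092 [ 0.6951 -0.14  ]
yellow [289 204  44  13  62] [312. 208.] z.036 [ 0.6233 -0.0871] z.092 [ 0.6355 -0.0875]
yellow [ 291  220   35   53 1435] [309. 247.] z.036 [ 0.5871 -0.0845] z.092 [ 0.6049 -0.0853]
yellow [154 384  10  18  96] [159. 392.] z.036 [0.4321 0.0678] z.092 [0.4739 0.0433]
yellow [463 384  33  83 899] [484. 427.] z.036 [ 0.3913 -0.2668] z.092 [ 0.4394 -0.2394]
yellow [135 388  18  79 551] [141. 428.] z.036 [0.3882 0.0905] z.092 [0.4368 0.0626]
blue [ 244   88   84   86 6490] [287. 130.] z.036 [ 0.6895 -0.0663] z.092 [ 0.6914 -0.0699]
blue [ 192  227   44   52 1204] [211. 256.] z.036 [0.5783 0.005 ] z.092 [ 0.5974 -0.0097]
green [ 243  300  122  102 7437] [303. 347.] z.036 [ 0.4837 -0.0786] z.092 [ 0.5175 -0.0803]
```

View pics/w1.png

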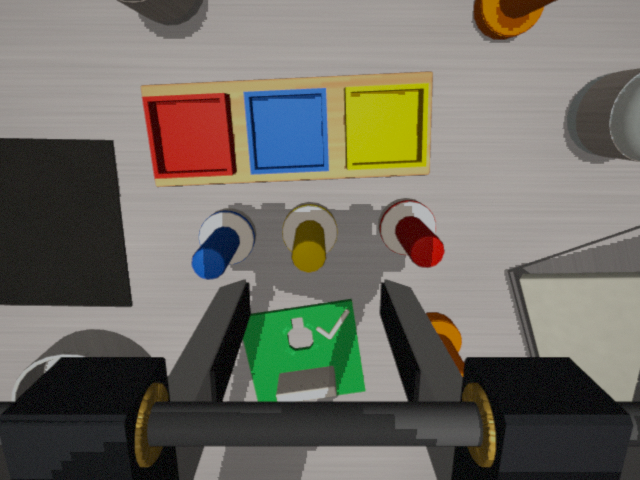

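Run:
```python
from h import *
W=camera_params('wrist'); a=cv2.imread('pics/w1.png')
for n,t,f in(('R',(430,251),(408,226)),('Y',(309,259),(309,229)),('B',(209,262),(228,236))):
  print(n,plane(W,t,.092)[0,:2].round(4),plane(W,f,.022)[0,:2].round(4))
for c in('red','yellow','blue'):
  s,ce,m=max(blobs(a,c),key=lambda b:b[0][4])
  r=cv2.minAreaRect(np.argwhere(m)[:,::-1].astype('f4')); w=plane(W,cv2.boxPoints(r),.036);print(c,r,w.mean(0).round(4),np.linalg.norm(w[0]-w[1]).round(4),np.linalg.norm(w[2]-w[1]).round(4))
```

```text
R [ 0.6003 -0.1804] [ 0.6018 -0.1784]
Y [ 0.5936 -0.087 ] [ 0.5987 -0.0861]
B [ 0.591  -0.0092] [ 0.5918 -0.0101]
red ((187.56968688964844, 135.26638793945312), (85.19412994384766, 84.01716613769531), 84.80557250976562) [0.6833 0.016  0.036 ] 0.0695 0.0694
yellow ((386.9080810546875, 125.70367431640625), (85.57157897949219, 87.53001403808594), 87.70938873291016) [ 0.6914 -0.1519  0.036 ] 0.0713 0.0697
blue ((286.3506774902344, 130.8642578125), (82.24014282226562, 81.19371032714844), 87.27368927001953) [ 0.6872 -0.0674  0.036 ] 0.0666 0.067
```

>>> jog_arm(
  moves="-10 40 0 0 0 0 60; -19 80 10 0 0 0 60; -19 89 40 0 0 0 60; -19 89 80 0 0 0 60; -19 89 120 0 0 0 60; -19 89 155 0 0 0 60; -19 89 174 0 0 0 60; -19 89 174 0 0 0 60; -19 89 174 0 0 0 20; -19 89 174 0 0 0 20; -19 89 174 0 0 0 20; -19 89 174 0 0 0 20",
  grip_force=30,
)

```text
t: 2.7
position: [0.601, -0.1821, 0.0488]
orientation: [[1.0, -0.0, 0.004], [-0.0, -1.0, -0.002], [0.004, 0.002, -1.0]]
ft_force: [0.4, -0.5, 0.1]
grip_width: 0.392
```

>>> jog_arm(
  moves="0 0 -40 0 0 0 20; 0 0 -80 0 0 0 20; 0 0 -115 0 0 0 20; 20 -40 -115 0 0 0 20; 40 -80 -115 0 0 0 20; 60 -120 -115 0 0 0 20; 75 -160 -115 0 0 0 20; 83 -190 -115 0 0 0 20; 83 -196 -115 0 0 0 20; 83 -196 -115 0 0 0 20; 83 -196 -115 0 0 0 20",
)

```text
t: 3.62
position: [0.6827, 0.0146, 0.1623]
orientation: [[1.0, 0.001, 0.001], [0.001, -1.0, -0.001], [0.001, 0.001, -1.0]]
ft_force: [0.1, -0.1, 0.4]
grip_width: 0.213
```

Run:
```python
from h import *
st(); W=camera_params('wrist'); a=read_camera('wrist'); cv2.imwrite('pics/w2.png',a)
for s,ce,m in blobs(a,'red',amin=300): print(s,ce.round(0))
```

```text
t 3.62 p [682.7  14.6 162.3] yaw -89.93 F [ 0.1 -0.1  0.4] g 20.1
[ 263  177   94   94 8068] [311. 223.]
[ 528  307   85   75 3241] [571. 344.]
```

View pics/w2.png

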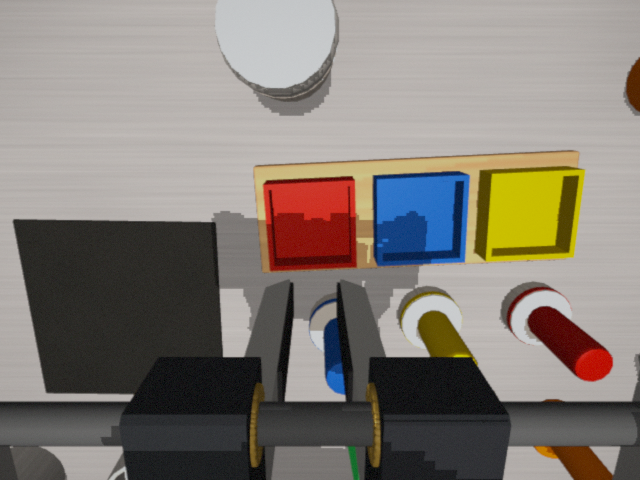

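Run:
```python
from h import *
o=st(); W=camera_params('wrist'); a=cv2.imread('pics/w2.png')
for n,t,f in(('R',(593,362),(540,313)),('Y',(455,361),(432,317)),):
  print(n,plane(W,t,.092)[0,:2].round(4),plane(W,f,.022)[0,:2].round(4))
for c in('red','yellow','blue'):
  s,ce,m=max(blobs(a,c),key=lambda b:b[0][4])
  r=cv2.minAreaRect(np.argwhere(m)[:,::-1].astype('f4')); w=plane(W,cv2.boxPoints(r),.036);print(c,w.mean(0).round(4),np.linalg.norm(w[0]-w[1]).round(4),np.linalg.norm(w[2]-w[1]).round(4))
to([.601,-.179,.12],Y,o)
```

```text
t 3.67 p [682.6  13.6 162.2] yaw -90.02 F [-0.1 -0.   0.2] g 19.6
R [ 0.6037 -0.1754] [ 0.6055 -0.1754]
Y [ 0.6046 -0.0814] [ 0.6019 -0.0849]
red [0.6854 0.0171 0.036 ] 0.0667 0.0705
yellow [ 0.6931 -0.1467  0.036 ] 0.0798 0.0741
blue [ 0.6894 -0.066   0.036 ] 0.0684 0.0722
rel [-8.150e+01  1.926e+02  4.240e+01  1.000e-01 -0.000e+00 -0.000e+00]
```

>>> jog_arm(
  moves="-20 40 0 0 0 0 46; -40 80 0 0 0 0 46; -60 120 0 0 0 0 46; -75 155 0 0 0 0 46; -81 185 0 0 0 0 46; -81 192 0 0 0 0 46; -81 192 0 0 0 0 46; -81 192 30 0 0 0 46; -81 192 60 0 0 0 46; -81 192 90 0 0 0 46; -81 192 117 0 0 0 46; -81 192 117 0 0 0 46",
)

```text
t: 4.67
position: [0.5976, -0.1748, 0.0392]
orientation: [[1.0, -0.0, -0.01], [-0.0, -1.0, 0.005], [-0.01, -0.005, -1.0]]
ft_force: [-0.1, 0.7, -0.2]
grip_width: 0.49
```

>>> jog_arm(
  moves="0 0 0 0 0 0 18; 0 0 0 0 0 0 18; 0 0 0 0 0 0 18; 0 0 0 0 0 0 18; 0 0 0 0 0 0 18; 0 0 0 0 0 0 18; 0 0 -20 0 0 0 18;0 0 -55 0 0 0 18;0 0 -90 0 0 0 18;0 0 -120 0 0 0 18;0 0 -120 0 0 0 18",
)

```text
t: 5.58
position: [0.6055, -0.1788, 0.1718]
orientation: [[1.0, -0.0, 0.012], [-0.0, -1.0, -0.005], [0.012, 0.005, -1.0]]
ft_force: [1.8, -0.9, 0.2]
grip_width: 0.292
```

```bash
python3 -c "
from h import *
to([.6845,.017,.165],Y)"
```

```text
t 5.58 p [ 605.5 -178.8  171.8] yaw -90.01 F [ 1.8 -0.9  0.2] g 27.5
rel [  78.9 -195.8    6.8    0.3   -0.7   -0. ]
```

>>> jog_arm(
  moves="16 -40 0 0 0 0 18; 32 -80 0 0 0 0 18; 48 -120 0 0 0 0 18; 64 -155 7 0 0 0 18; 74 -180 7 0 0 0 18; 78 -194 7 0 0 0 18; 79 -196 7 0 0 0 18; 79 -196 7 0 0 0 18; 79 -196 7 0 0 0 18; 79 -196 7 0 0 0 18; 79 -196 7 0 0 0 18; 79 -196 7 0 0 0 18",
)

```text
t: 6.58
position: [0.6806, 0.0172, 0.1577]
orientation: [[1.0, -0.002, 0.0], [-0.002, -1.0, -0.0], [0.0, 0.0, -1.0]]
ft_force: [-0.1, -0.1, -1.0]
grip_width: 0.296
```

Run:
```python
from h import *
to([.6845,.017,.075],Y); a=read_camera('wrist'); cv2.imwrite('pics/w3.png',cv2.resize(a[150:480,150:550],None,fx=1.5,fy=1.5))
st()
```

```text
t 6.58 p [680.6  17.2 157.7] yaw -90.12 F [-0.1 -0.1 -1. ] g 27.8
rel [ 3.9  0.2 82.7  0.  -0.  -0.1]
t 6.63 p [680.6  17.5 157.7] yaw -90.1 F [-0.2  0.6 -2.2] g 27.4
```

View pics/w3.png

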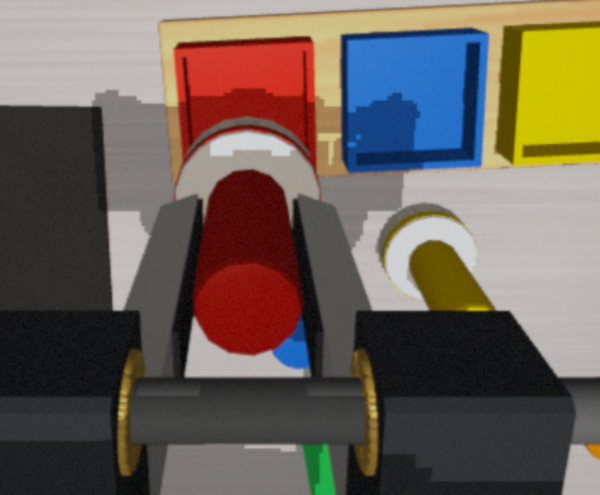

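Run:
```python
from h import *
W=camera_params('wrist')
for z in(.203,.207,.211):
  t=plane(W,(150+248/1.5,150+308/1.5),z)[0];e=plane(W,(150+194/1.5,150+308/1.5),z)[0];f=plane(W,(150+301/1.5,150+308/1.5),z)[0];b=plane(W,(150+248/1.5,150+354/1.5),z)[0]
  print(t.round(4),'dia',e[1]-f[1],'x from bottom edge',b[0]+.014)
z=.137
for q in((175,195),(321,195)):print(plane(W,(150+q[0]/1.5,150+q[1]/1.5),z)[0].round(4))
```

```text
[0.6792 0.0176 0.203 ] dia 0.025842800959666408 x from bottom edge 0.680319340032794
[0.6817 0.0176 0.207 ] dia 0.02506650760366024 x from bottom edge 0.6832076993130686
[0.6842 0.0176 0.211 ] dia 0.024290214247654075 x from bottom edge 0.6860960585933432
[0.6818 0.0424 0.137 ]
[ 0.6817 -0.0075  0.137 ]
```

>>> jog_arm(
  moves="4 0 0 0 0 0 18; 4 0 20 0 0 0 18; 4 0 50 0 0 0 18; 4 0 75 0 0 0 18; 4 0 88 0 0 0 18; 4 0 96 0 0 0 18; 4 0 96 0 0 0 18; 4 0 96 0 0 0 46; 4 0 96 0 0 0 46; 4 0 96 0 0 0 46; 4 0 96 0 0 0 46; 4 0 70 0 0 0 46",
)

```text
t: 7.63
position: [0.6811, 0.0189, 0.0826]
orientation: [[1.0, -0.0, -0.01], [-0.0, -1.0, 0.001], [-0.01, -0.001, -1.0]]
ft_force: [-0.3, -0.9, -1.4]
grip_width: 0.487
```

>>> jog_arm(
  moves="0 0 -40 0 0 0 46; 0 0 -80 0 0 0 46; -30 30 -84 0 0 0 46; -60 60 -84 0 0 0 46; -80 90 -84 0 0 0 46; -86.5 102.5 -84 0 0 0 46; -86.5 102.5 -84 0 0 0 46; -86.5 102.5 -50 0 0 0 46; -86.5 102.5 -15 0 0 0 46; -86.5 102.5 20 0 0 0 46; -86.5 102.5 43 0 0 0 46; -86.5 102.5 43 0 0 0 46",
)

```text
t: 8.63
position: [0.5952, -0.0817, 0.0391]
orientation: [[1.0, 0.0, -0.01], [0.0, -1.0, 0.003], [-0.01, -0.003, -1.0]]
ft_force: [-0.6, 0.2, -0.5]
grip_width: 0.493
```

>>> jog_arm(
  moves="0 0 0 0 0 0 18; 0 0 0 0 0 0 18; 0 0 0 0 0 0 18; 0 0 0 0 0 0 18; 0 0 0 0 0 0 18; 0 0 0 0 0 0 18; 0 0 -20 0 0 0 18;0 0 -55 0 0 0 18;0 0 -90 0 0 0 18;0 0 -115 0 0 0 18;20 20 -115 0 0 0 18;40 40 -115 0 0 0 18",
)

```text
t: 9.63
position: [0.6391, -0.1234, 0.1629]
orientation: [[1.0, 0.001, 0.004], [0.001, -1.0, -0.001], [0.004, 0.001, -1.0]]
ft_force: [0.7, -0.5, -1.6]
grip_width: 0.294
```

Run:
```python
from h import *
st(); cv2.imwrite('pics/s2.png',cv2.resize(read_camera('side')[180:320,220:420],(800,560),interpolation=2))
```

```text
t 9.63 p [ 639.1 -123.4  162.9] yaw -89.92 F [ 0.7 -0.5 -1.6] g 27.7
```

View pics/s2.png

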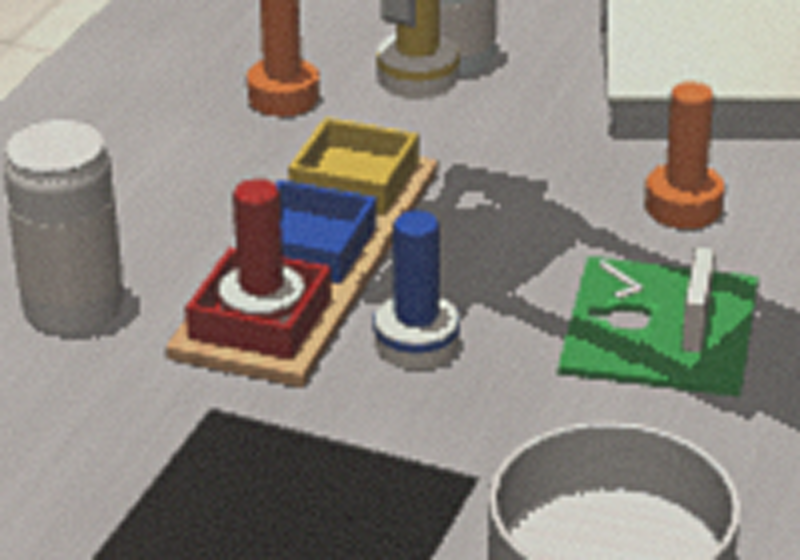

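>>> jog_arm(
  moves="30 15 0 0 0 0 18; 54 25 0 0 0 0 18; 54 25 0 0 0 0 18; 54 25 20 0 0 0 18; 54 25 50 0 0 0 18; 54 25 75 0 0 0 18; 54 25 90 0 0 0 18; 54 25 97 0 0 0 18; 54 25 97 0 0 0 18; 54 25 97 0 0 0 46; 54 25 97 0 0 0 46; 54 25 97 0 0 0 46",
)

```text
t: 10.68
position: [0.6912, -0.1484, 0.0622]
orientation: [[1.0, -0.0, -0.002], [-0.0, -1.0, 0.0], [-0.002, -0.0, -1.0]]
ft_force: [0.2, -0.1, 0.1]
grip_width: 0.467
```

>>> jog_arm(
  moves="0 0 0 0 0 0 46; 0 0 -30 0 0 0 46; 0 0 -70 0 0 0 46; 0 0 -105 0 0 0 46; -25 -35 -105 0 0 0 46; -50 -70 -105 0 0 0 46; -75 -105 -105 0 0 0 46; -95 -135 -105 0 0 0 46; -100.5 -141 -105 0 0 0 46; -100.5 -141 -105 0 0 0 46; -100.5 -141 -70 0 0 0 46; -100.5 -141 -35 0 0 0 46",
)

```text
t: 11.68
position: [0.5951, -0.0091, 0.0989]
orientation: [[1.0, -0.0, 0.008], [-0.0, -1.0, -0.002], [0.008, 0.002, -1.0]]
ft_force: [-0.3, -0.1, -0.4]
grip_width: 0.491
```

>>> jog_arm(
  moves="0 0 30 0 0 0 46; 0 0 53 0 0 0 46; 0 0 53 0 0 0 18; 0 0 53 0 0 0 18; 0 0 53 0 0 0 18; 0 0 53 0 0 0 18; 0 0 53 0 0 0 18; 0 0 53 0 0 0 18; 0 0 30 0 0 0 18;0 0 -5 0 0 0 18;0 0 -40 0 0 0 18;0 0 -62 0 0 0 18",
)

```text
t: 12.68
position: [0.5933, -0.0079, 0.1636]
orientation: [[1.0, 0.0, 0.006], [0.0, -1.0, -0.001], [0.006, 0.001, -1.0]]
ft_force: [1.0, -1.0, -1.7]
grip_width: 0.291
```

>>> jog_arm(
  moves="30 18 0 0 0 0 18; 60 36 0 0 0 0 18; 90 54 0 0 0 0 18; 96.5 57.5 0 0 0 0 18;  96.5 57.5 0 0 0 0 18; 96.5 57.5 30 0 0 0 18; 96.5 57.5 65 0 0 0 18; 96.5 57.5 87 0 0 0 18; 96.5 57.5 97 0 0 0 18; 96.5 57.5 97 0 0 0 18; 96.5 57.5 97 0 0 0 46; 96.5 57.5 97 0 0 0 46",
)

```text
t: 13.68
position: [0.6872, -0.0643, 0.0636]
orientation: [[1.0, 0.001, -0.0], [0.001, -1.0, 0.0], [-0.0, -0.0, -1.0]]
ft_force: [0.0, -0.6, -0.0]
grip_width: 0.4
```

>>> jog_arm(
  moves="0 0 0 0 0 0 46; 0 0 0 0 0 0 46; 0 0 -30 0 0 0 46; 0 0 -70 0 0 0 46; -10 -5 -110 0 0 0 46; -40 -25 -130 0 0 0 46; -75 -43 -137 0 0 0 40; -110 -60 -137 0 0 0 40; -145 -79 -137 0 0 0 40; -180 -98 -137 0 0 0 40; -215 -117 -137 0 0 0 40; -250 -136 -137 0 0 0 40",
)

```text
t: 14.68
position: [0.4356, 0.0715, 0.199]
orientation: [[1.0, -0.001, -0.001], [-0.001, -1.0, 0.0], [-0.001, -0.0, -1.0]]
ft_force: [-0.1, 0.8, 0.5]
grip_width: 0.425
```

>>> jog_arm(
  moves="-15 -10 0 0 0 0 40;-23 -13 0 0 0 0 40;-23 -13 0 0 0 0 40;-23 -13 0 0 0 0 40;-23 -13 0 0 0 0 40",
)

```text
t: 15.1
position: [0.4173, 0.0831, 0.1995]
orientation: [[1.0, -0.001, 0.001], [-0.001, -1.0, -0.001], [0.001, 0.001, -1.0]]
ft_force: [0.8, 0.1, -0.1]
grip_width: 0.428
```

Run:
```python
from h import *
st(); cv2.imwrite('pics/w4.png',read_camera('wrist')); cv2.imwrite('pics/sc4.png',read_camera('scene')); cv2.imwrite('pics/sd4.png',read_camera('side'))
```

```text
t 15.1 p [417.3  83.1 199.5] yaw -90.05 F [ 0.8  0.1 -0.1] g 40.3
```

View pics/w4.png

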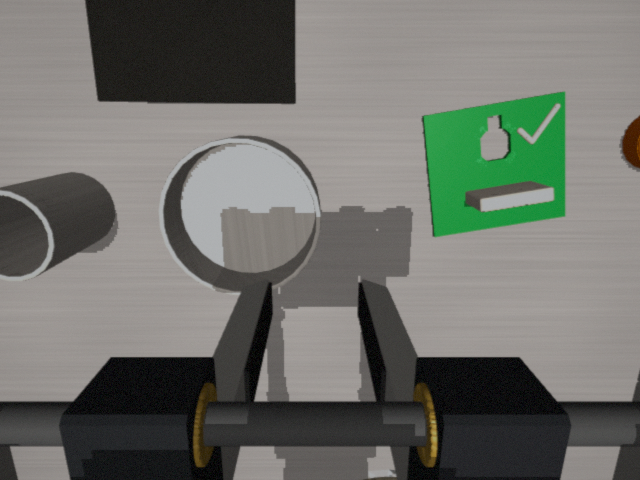

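Run:
```python
from h import *
W=camera_params('wrist')
q=plane(W,[(160,214),(320,214),(240,137),(240,292)],.05);print(q.round(4),'c',[q[:2,1].mean().round(4),q[2:,0].mean().round(4)])
print('small',plane(W,(14,236),.096).round(4),plane(W,(52,236),.096).round(4))
print('mat',plane(W,[(98,101),(296,103),(89,0),(296,0)],.003).round(4))
print('sign',plane(W,[(565,93),(424,116),(433,236),(565,214)],.006).round(4))
S=camera_params('scene');a=cv2.imread('pics/sc4.png');m=cv2.inRange(a,(0,0,0),(60,60,60));n,l,s,c=cv2.connectedComponentsWithStats(m)
for i in range(1,n):
  if s[i][4]>1000 and 340<c[i][0]<450:
    r=cv2.minAreaRect(np.argwhere(l==i)[:,::-1].astype('f4'));ct=max(cv2.findContours((l==i).astype('u1'),0,2)[0],key=len)
    qq=cv2.approxPolyDP(cv2.convexHull(ct),10,True)[:,0];print(qq,plane(S,qq,.003).round(4))
```

```text
[[0.4229 0.2081 0.05  ]
 [0.4227 0.0793 0.05  ]
 [0.4832 0.1406 0.05  ]
 [0.3549 0.1472 0.05  ]] c [np.float64(0.1437), np.float64(0.419)]
small [[0.4179 0.2948 0.096 ]] [[0.4178 0.2681 0.096 ]]
mat [[0.5111 0.2685 0.003 ]
 [0.5092 0.0994 0.003 ]
 [0.5881 0.2644 0.003 ]
 [0.5879 0.0983 0.003 ]]
sign [[ 0.5168 -0.1276  0.006 ]
 [ 0.4983 -0.0101  0.006 ]
 [ 0.3915 -0.0261  0.006 ]
 [ 0.4122 -0.1449  0.006 ]]
[[404 111]
 [373 123]
 [317 112]
 [285  71]
 [285  43]
 [381  63]] [[ 0.0617  0.254   0.003 ]
 [ 0.1126  0.1597  0.003 ]
 [ 0.0634 -0.0016  0.003 ]
 [-0.1329 -0.1033  0.003 ]
 [-0.2851 -0.1092  0.003 ]
 [-0.1707  0.204   0.003 ]]
[[429 237]
 [438 297]
 [364 297]
 [362 237]] [[0.5161 0.2674 0.003 ]
 [0.6786 0.2658 0.003 ]
 [0.678  0.1027 0.003 ]
 [0.5153 0.1069 0.003 ]]
```

>>> jog_arm(
  moves="2 3 30 0 0 0 40; 2 3 70 0 0 0 40; 2 3 110 0 0 0 40; 2 3 150 0 0 0 40; 2 3 179 0 0 0 40; 2 3 179 0 0 0 40; 2 3 179 0 0 0 40; 2 3 179 0 0 0 0; 2 3 179 0 0 0 0; 2 3 179 0 0 0 0; 2 3 179 0 0 0 0; 2 3 179 0 0 0 0",
  grip_force=50,
)

```text
t: 16.25
position: [0.4181, 0.0808, 0.0215]
orientation: [[1.0, -0.0, 0.003], [-0.0, -1.0, -0.0], [0.003, 0.0, -1.0]]
ft_force: [-0.7, 0.8, 0.6]
grip_width: 0.107
```

>>> jog_arm(
  moves="0 0 0 0 0 0 0; 0 0 0 0 0 0 0; 0 0 0 0 0 0 0; 0 0 0 0 0 0 0; 0 0 -10 0 0 0 0; 0 0 -25 0 0 0 0; 0 0 -40 0 0 0 0; 0 0 -40 0 0 0 0; 0 0 -40 0 0 0 0",
)

```text
t: 17.0
position: [0.4176, 0.0808, 0.0606]
orientation: [[1.0, 0.0, 0.001], [0.0, -1.0, -0.0], [0.001, 0.0, -1.0]]
ft_force: [0.2, 0.8, -1.4]
grip_width: 0.041
```

Run:
```python
from h import *
to([.596,.121,.06],Y); cv2.imwrite('pics/w5.png',cv2.resize(read_camera('wrist'),(480,360)))
```

```text
t 17.0 p [417.6  80.8  60.6] yaw -89.99 F [ 0.2  0.8 -1.4] g 3.8
rel [ 1.784e+02 -4.020e+01  9.000e-01  0.000e+00 -1.000e-01  0.000e+00]
```

View pics/w5.png

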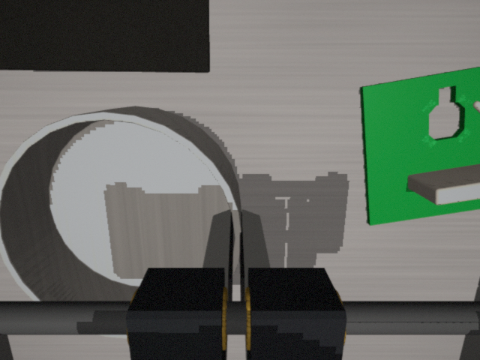

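>>> jog_arm(
  moves="20 -5 0 0 0 0 0; 50 -11 0 0 0 0 0; 80 -18 0 0 0 0 0; 110 -25 0 0 0 0 0; 140 -32 0 0 0 0 0; 165 -37 0 0 0 0 0; 178 -40 0 0 0 0 0; 178 -40 0 0 0 0 0; 178 -40 0 0 0 0 0; 178 -40 15 0 0 0 0; 178 -40 28 0 0 0 0; 178 -40 35 0 0 0 0",
)

```text
t: 18.05
position: [0.5916, 0.1201, 0.024]
orientation: [[1.0, 0.0, -0.006], [0.0, -1.0, -0.001], [-0.006, 0.001, -1.0]]
ft_force: [-11.3, -3.5, 63.8]
grip_width: 0.039
```

Run:
```python
from h import *
st(); cv2.imwrite('pics/sc6.png',cv2.resize(read_camera('scene')[140:340,200:520],(800,500))); cv2.imwrite('pics/sd6.png',read_camera('side'));cv2.imwrite('pics/w6.png',read_camera('wrist'))
```

```text
t 18.05 p [591.6 120.1  24. ] yaw -90.0 F [-11.3  -3.5  63.8] g 3.7
```

View pics/sc6.png

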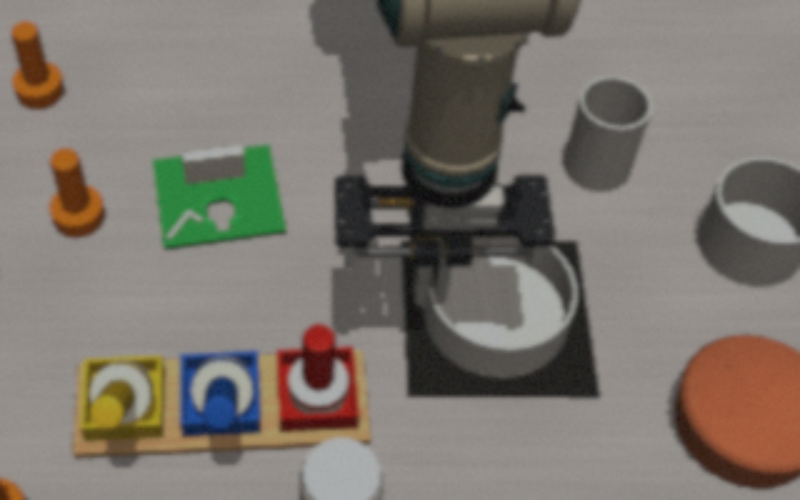

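>>> jog_arm(
  moves="178 -40 0 0 0 0 0",
)

```text
t: 18.28
position: [0.6176, 0.1268, 0.0238]
orientation: [[1.0, 0.002, -0.029], [0.002, -1.0, -0.005], [-0.029, 0.005, -1.0]]
ft_force: [-10.3, -0.8, 5.4]
grip_width: 0.038
```

>>> jog_arm(
  moves="0 0 -8 0 0 0 0; -20 4 -12 0 0 0 0; -40 9 -12 0 0 0 0; -40 9 -12 0 0 0 0; -40 9 -12 0 0 0 0; -40 9 -12 0 0 0 0",
)

```text
t: 18.78
position: [0.5964, 0.1209, 0.038]
orientation: [[1.0, -0.0, 0.002], [-0.0, -1.0, 0.0], [0.002, -0.0, -1.0]]
ft_force: [0.1, -0.2, -1.8]
grip_width: 0.039
```

Run:
```python
from h import *
to([.596,.121,.03],Y)
```

```text
t 18.78 p [596.4 120.9  38. ] yaw -90.02 F [ 0.1 -0.2 -1.8] g 3.7
rel [-0.4 -0.1  8.  -0.  -0.1 -0. ]
```

>>> jog_arm(
  moves="0 0 5 0 0 0 0; 0 0 9 0 0 0 0; 0 0 11 0 0 0 0; 0 0 11 0 0 0 0; 0 0 11 0 0 0 24; 0 0 11 0 0 0 24; 0 0 11 0 0 0 24; 0 0 11 0 0 0 24; 0 0 11 0 0 0 24; 0 0 -20 0 0 0 24; 0 0 -60 0 0 0 24; 0 0 -100 0 0 0 24",
)

```text
t: 19.78
position: [0.595, 0.1209, 0.1378]
orientation: [[1.0, -0.0, -0.003], [-0.0, -1.0, -0.0], [-0.003, 0.0, -1.0]]
ft_force: [0.9, 0.2, 0.5]
grip_width: 0.26
```

>>> jog_arm(
  moves="0 40 -20 0 0 0 46; 5 80 -40 0 0 0 46; 10 115 -70 0 0 0 46; 15 145 -80 0 0 0 46; 15 150 -80 0 0 0 46; 15 150 -80 0 0 0 46; 15 150 -80 0 0 0 46; 15 150 -80 0 0 0 46",
)

```text
t: 20.45
position: [0.61, -0.0277, 0.2163]
orientation: [[1.0, 0.001, -0.002], [0.001, -1.0, 0.001], [-0.002, -0.001, -1.0]]
ft_force: [1.0, -0.2, -0.2]
grip_width: 0.49
```

Run:
```python
from h import *
st(); cv2.imwrite('pics/w7.png',read_camera('wrist'))
cv2.imwrite('pics/sd7.png',read_camera('side'));
```

```text
t 20.45 p [610.  -27.7 216.3] yaw -89.96 F [ 1.  -0.2 -0.2] g 46.0
```

View pics/w7.png

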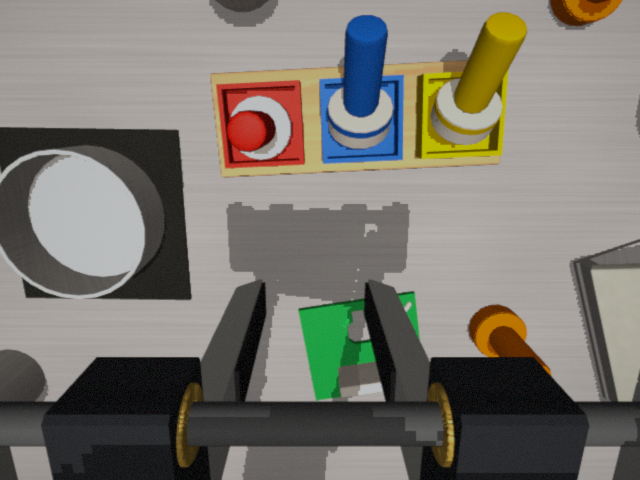

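Run:
```python
from h import *
W=camera_params('wrist');D=camera_params('side');b=cv2.imread('pics/sd7.png');a=cv2.imread('pics/w7.png')
for c,tip,base in(('blue',(366,31),(361,105)),('yellow',(506,28),(468,103)),('red',(246,130),(262,128))):
  M=sum(m for s,ce,m in blobs(b,c,smin=100,vmin=40,amin=20))
  for nm,u in(('tip',tip),('base',base)):
    print(c,nm,''.join('#' if M[tuple(np.round(proj(D,plane(W,u,z)[0])[0]).astype(int)[::-1])] else '.' for z in np.arange(.02,.13,.004)),plane(W,u,.06)[0].round(3),plane(W,u,.1)[0].round(3))
  s,ce,m=max(blobs(b,c,smin=100,vmin=40,amin=20),key=lambda q:q[0][4]);ct=cv2.findContours(m.astype('u1'),0,2)[0][0]
  print([tuple(x) for x in cv2.approxPolyDP(ct,2,True)[:,0].tolist()])
  h=max(blobs(a,c),key=lambda q:q[0][4])[2]; ys,xs=np.where(h); 
  r=cv2.minAreaRect(np.c_[xs,ys][(ys>75)].astype('f4'));print('hold',plane(W,r[0],.036).round(4),r)
```

```text
blue tip ...............#######...... [ 0.751 -0.064  0.06 ] [ 0.744 -0.06   0.1  ]
blue base ...##..########............. [ 0.7   -0.062  0.06 ] [ 0.699 -0.058  0.1  ]
[(277, 206), (271, 212), (281, 223), (288, 224), (290, 230), (294, 224)]
hold [[ 0.6892 -0.065   0.036 ]] ((361.0, 119.0), (86.0, 82.0), 90.0)
yellow tip .............#########...... [ 0.753 -0.166  0.06 ] [ 0.746 -0.149  0.1  ]
yellow base ...##...############........ [ 0.701 -0.144  0.06 ] [ 0.7  -0.13  0.1 ]
[(291, 190), (285, 195), (299, 213), (293, 220), (296, 223), (313, 209), (297, 220), (296, 217), (307, 208)]
hold [[ 0.691  -0.1475  0.036 ]] ((461.0, 117.0), (82.0, 92.0), 90.0)
red tip ##....##################.... [0.681 0.027 0.06 ] [0.682 0.02  0.1  ]
red base ...####################..... [0.683 0.014 0.06 ] [0.684 0.009 0.1  ]
[(217, 333), (204, 328), (190, 328), (177, 332), (162, 344), (157, 358), (169, 384), (180, 389), (196, 389), (209, 384), (219, 376), (217, 374), (221, 373), (219, 371), (223, 370), (221, 369), (224, 365), (218, 364), (222, 358), (223, 361), (225, 345)]
hold [[0.6853 0.0184 0.036 ]] ((260.325927734375, 123.85508728027344), (84.04339599609375, 83.37761688232422), 87.0643310546875)
```

Run:
```python
from h import *
W=camera_params('wrist');D=camera_params('side')
print('B',tri(W,(366,31),D,(274,209)).round(4)); print('Y',tri(W,(506,28),D,(288,192.5)).round(4)); st()
```

```text
B [ 0.744  -0.0596  0.1013]
Y [ 0.7459 -0.1483  0.1024]
t 20.55 p [610.1 -27.4 216.4] yaw -89.91 F [-0.6 -0.1 -0.1] g 45.9
```

>>> jog_arm(
  moves="35 10 10 0 0 0 46; 70 20 20 0 0 0 46; 105 30 30 0 0 0 46; 118 35 60 0 0 0 46; 118 35 90 0 0 0 46; 118 35 120 0 0 0 46; 118 35 145 0 0 0 46; 118 35 157 0 0 0 46; 118 35 157 0 0 0 46; 118 35 157 0 0 0 18; 118 35 157 0 0 0 18; 118 35 157 0 0 0 18",
  grip_force=40,
)

```text
t: 21.55
position: [0.7305, -0.064, 0.063]
orientation: [[1.0, 0.0, 0.004], [0.0, -1.0, -0.001], [0.004, 0.001, -1.0]]
ft_force: [-0.0, -0.0, 0.0]
grip_width: 0.313
```

>>> jog_arm(
  moves="0 0 0 0 0 0 18;0 0 0 0 0 0 18;0 0 0 0 0 0 18; 0 0 -15 0 0 0 18; 0 0 -40 0 0 0 18; 0 0 -70 0 0 0 18; 0 0 -80 0 7 0 18; 0 0 -80 0 14 0 18; 0 0 -80 0 21 0 18; 0 0 -80 0 28 0 18; 0 0 -80 0 35 0 18; 0 0 -80 0 39 0 18",
)

```text
t: 22.55
position: [0.7253, -0.0621, 0.139]
orientation: [[0.787, 0.003, 0.617], [0.001, -1.0, 0.004], [0.617, -0.002, -0.787]]
ft_force: [-0.5, 1.6, -2.2]
grip_width: 0.29
```

>>> jog_arm(
  moves="0 0 0 0 0 0 18;0 0 0 0 0 0 18",
)

```text
t: 22.72
position: [0.728, -0.0621, 0.1393]
orientation: [[0.789, 0.003, 0.614], [-0.001, -1.0, 0.006], [0.614, -0.005, -0.789]]
ft_force: [-0.2, 0.2, -1.2]
grip_width: 0.291
```

Run:
```python
from h import *
o=st();print(o['orientation'].round(3)); b=read_camera('side');cv2.imwrite('pics/sd8.png',b);cv2.imwrite('pics/sd8c.png',np.hstack([cv2.resize(b[120:280,200:360],(400,400)),cv2.resize(read_camera('scene')[200:360,220:380],(400,400))]))
```

```text
t 22.72 p [728.  -62.1 139.3] yaw -89.83 F [-0.2  0.2 -1.2] g 27.4
[[ 0.789  0.003  0.614]
 [-0.001 -1.     0.006]
 [ 0.614 -0.005 -0.789]]
```

View pics/sd8c.png

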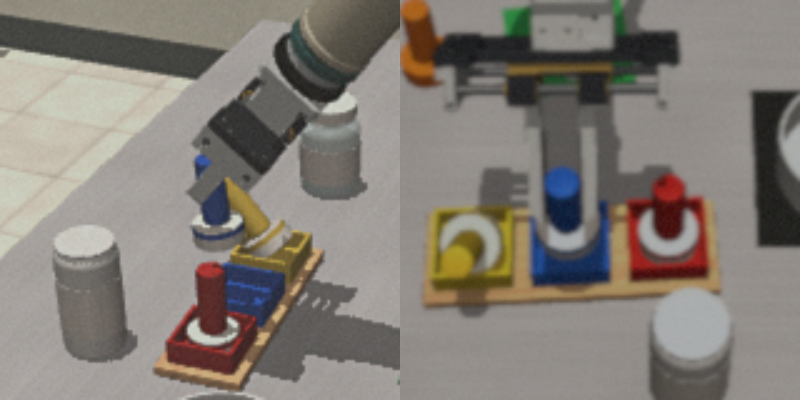

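Run:
```python
from h import *
S=camera_params('scene');D=camera_params('side')
print(tri(S,(284.8,270.5),D,(281,184)).round(4),tri(S,(287,295),D,(287.2,210.5)).round(4))
```

```text
[ 0.7183 -0.0587  0.1789] [ 0.7167 -0.0649  0.0956]
```

>>> jog_arm(
  moves="-22 4 -17 0 0 0 18; -22 4 -17 0 0 0 18; -22 4 -17 0 0 0 18; -22 4 -17 0 0 0 18; -35 4 0 0 0 0 18; -47 4 14 0 0 0 18; -51 4 20 0 0 0 18; -56 4 26 0 0 0 18; -60 4 31 0 0 0 18; -63 4 35.5 0 0 0 18; -63 4 35.5 0 0 0 18; -63 4 35.5 0 0 0 18",
)

```text
t: 23.82
position: [0.7036, -0.0663, 0.0739]
orientation: [[0.786, 0.004, 0.618], [0.001, -1.0, 0.005], [0.618, -0.003, -0.786]]
ft_force: [0.5, 0.1, -1.1]
grip_width: 0.292
```

Run:
```python
from h import *
o=st();print(o['orientation'].round(3)); cv2.imwrite('pics/sd9.png',read_camera('side'));cv2.imwrite('pics/sc9.png',read_camera('scene'))
```

```text
t 23.82 p [703.6 -66.3  73.9] yaw -89.78 F [ 0.5  0.1 -1.1] g 27.5
[[ 0.786  0.004  0.618]
 [ 0.001 -1.     0.005]
 [ 0.618 -0.003 -0.786]]
```

>>> jog_arm(
  moves="-3.8 0 0.9 0 0 0 18; -3.8 0 0.9 0 0 0 18; -5.7 0 3.2 0 0 0 18; -5.7 0 3.2 0 0 0 18",
)

```text
t: 24.25
position: [0.7014, -0.0668, 0.0699]
orientation: [[0.784, 0.003, 0.62], [0.001, -1.0, 0.003], [0.62, -0.002, -0.784]]
ft_force: [0.3, 0.4, 2.4]
grip_width: 0.291
```

>>> jog_arm(
  moves="0 0 0 0 0 0 46; 0 0 0 0 0 0 46; 0 0 0 0 0 0 46; 0 0 -20 0 0 0 46; 0 0 -60 0 0 0 46; 0 0 -100 0 0 0 46; 0 0 -110 0 -7 0 46; 0 0 -110 0 -14 0 46; 0 0 -110 0 -21 0 46; 0 0 -110 0 -28 0 46; 0 0 -110 0 -35 0 46; 0 0 -110 0 -38.3 0 46",
)

```text
t: 25.25
position: [0.6319, -0.0672, 0.1565]
orientation: [[1.0, 0.003, 0.011], [0.003, -1.0, 0.001], [0.011, -0.001, -1.0]]
ft_force: [1.2, -0.2, -0.4]
grip_width: 0.494
```

>>> jog_arm(
  moves="0 0 0 0 0 0 46; 0 0 0 0 0 0 46; 0 0 0 0 0 0 46",
)

```text
t: 25.5
position: [0.6302, -0.0664, 0.153]
orientation: [[1.0, 0.004, 0.013], [0.004, -1.0, 0.004], [0.013, -0.004, -1.0]]
ft_force: [0.1, 0.1, 0.3]
grip_width: 0.492
```

Run:
```python
from h import *
to([.729,-.149,.059],Y); a=read_camera('wrist');cv2.imwrite('pics/w10.png',a)
W=camera_params('wrist')
for c in('blue','yellow'):
  s,ce,m=max(blobs(a,c),key=lambda q:q[0][4]);ct=max(cv2.findContours(m.astype('u1'),0,2)[0],key=len);print(c,s,cv2.approxPolyDP(ct,5,True)[:,0].tolist())
cv2.imwrite('pics/w10c.png',a[0:360,140:640])
```

```text
t 25.5 p [630.2 -66.4 153. ] yaw -89.78 F [0.1 0.1 0.3] g 46.2
rel [97.3 83.3 95.  -0.2 -0.7  0.2]
blue [ 265  102  100  101 7060] [[363, 102], [265, 106], [272, 202], [364, 198]]
yellow [  381    30   124   169 10640] [[493, 34], [469, 30], [455, 39], [431, 98], [382, 101], [387, 198], [481, 195], [486, 92], [504, 55]]
```

View pics/w10c.png

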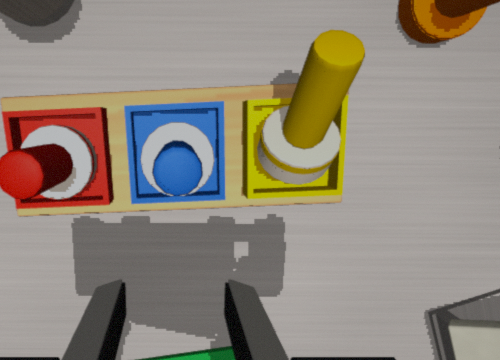

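>>> jog_arm(
  moves="25 22 0 0 -0.7 0 46; 50 44 0 0 -0.7 0 46; 75 66 0 0 -0.7 0 46; 97.5 83 0 0 -0.7 0 46; 97.5 83 20 0 -0.7 0 46; 97.5 83 50 0 -0.7 0 46; 97.5 83 80 0 -0.7 0 46; 97.5 83 95 0 -0.7 0 46; 97.5 83 95 0 -0.7 0 46; 97.5 83 95 0 -0.7 0 18; 97.5 83 95 0 -0.7 0 18; 97.5 83 95 0 -0.7 0 18",
  grip_force=40,
)

```text
t: 26.55
position: [0.7317, -0.1494, 0.0631]
orientation: [[1.0, 0.004, 0.006], [0.004, -1.0, 0.002], [0.006, -0.002, -1.0]]
ft_force: [0.3, 0.4, -0.5]
grip_width: 0.314
```

>>> jog_arm(
  moves="0 0 0 0 0 0 18;0 0 0 0 0 0 18;0 0 0 0 0 0 18; 0 0 -15 0 0 0 18; 0 0 -40 0 0 0 18; 0 0 -70 0 0 0 18; 0 0 -80 0 7 0 18; 0 0 -80 0 14 0 18; 0 0 -80 0 21 0 18; 0 0 -80 0 28 0 18; 0 0 -80 0 35 0 18; 0 0 -80 0 39 0 18",
)

```text
t: 27.55
position: [0.7288, -0.1459, 0.1393]
orientation: [[0.791, 0.009, 0.611], [0.002, -1.0, 0.012], [0.611, -0.008, -0.791]]
ft_force: [0.3, 1.9, -2.2]
grip_width: 0.291
```

>>> jog_arm(
  moves="0 0 0 0 0 0 18;0 0 0 0 0 0 18;0 0 0 0 0 0 18",
)

```text
t: 27.8
position: [0.7335, -0.1471, 0.1414]
orientation: [[0.791, 0.01, 0.611], [0.004, -1.0, 0.012], [0.611, -0.007, -0.791]]
ft_force: [0.0, -0.1, -1.4]
grip_width: 0.289
```

Run:
```python
from h import *
o=st();print(o['orientation'].round(3)); b=read_camera('side');a=read_camera('scene');cv2.imwrite('pics/sd11.png',b);cv2.imwrite('pics/sc11.png',a)
for n,im in(('sc',a),('sd',b)):
  for s,ce,m in blobs(im,'yellow',smin=100,vmin=40,amin=30):
    ct=max(cv2.findContours(m.astype('u1'),0,2)[0],key=len);print(n,s,ce.round(1),cv2.approxPolyDP(ct,2,True)[:,0].tolist())
```

```text
t 27.8 p [ 733.5 -147.1  141.4] yaw -89.41 F [ 0.  -0.1 -1.4] g 27.1
[[ 0.791  0.01   0.611]
 [ 0.004 -1.     0.012]
 [ 0.611 -0.007 -0.791]]
sc [ 15 159   8  11  32] [ 18.8 163.2] [[15, 160], [21, 169], [21, 159], [17, 162]]
sc [  2 174  13  18  52] [  9.1 182.9] [[11, 174], [2, 191], [6, 186], [7, 191], [8, 187], [5, 185], [8, 182], [11, 184], [9, 185], [13, 182], [14, 185], [14, 179], [8, 182]]
sc [  0 192  11  17  52] [  3.9 199.4] [[9, 192], [10, 194], [4, 195], [3, 198], [1, 193], [0, 199], [2, 200], [2, 197], [5, 202], [1, 202], [1, 208], [5, 202], [4, 197], [7, 200]]
sc [223 227  24   8  61] [233. 229.] [[223, 227], [226, 234], [228, 229], [246, 229], [240, 227], [236, 230], [234, 227], [228, 227], [225, 230]]
sc [248 227  11   8  34] [253.9 229.3] [[248, 228], [251, 230], [254, 227], [258, 231], [255, 234], [258, 231], [257, 227]]
sc [232 267  17  27 325] [240.1 279.5] [[233, 269], [235, 286], [239, 292], [246, 293], [248, 291], [245, 270], [241, 267]]
sc [231 282  39  34 621] [252.  303.5] [[263, 282], [255, 282], [258, 286], [258, 296], [248, 306], [239, 305], [231, 297], [233, 315], [264, 314], [269, 294], [265, 294]]
sc [305 283   5  17  74] [306.9 290.8] [[305, 283], [305, 299], [308, 299], [309, 283]]
sd [291 165   7   9  36] [293.7 168.3] [[295, 165], [291, 167], [292, 173], [297, 168]]
sd [293 177  10  16 107] [297.7 185.9] [[301, 177], [293, 185], [295, 192], [301, 191]]
sd [289 193  19   6  31] [298.4 196.3] [[307, 193], [299, 197], [289, 196], [298, 198]]
sd [303 210  21  24 325] [312.8 219.5] [[303, 210], [304, 226], [314, 228], [315, 233], [323, 221], [323, 214]]
```

>>> jog_arm(
  moves="-23 3 -18 0 0 0 18; -23 3 -18 0 0 0 18; -23 3 -18 0 0 0 18; -23 3 -18 0 0 0 18;-23 3 -18 0 0 0 18",
)

```text
t: 28.32
position: [0.7045, -0.1501, 0.1414]
orientation: [[0.791, 0.01, 0.612], [0.004, -1.0, 0.012], [0.612, -0.008, -0.791]]
ft_force: [0.0, -0.4, -1.6]
grip_width: 0.29
```

Run:
```python
from h import *
S=camera_params('scene');D=camera_params('side')
print(tri(S,(239.5,271.5),D,(294.3,168.5)).round(4),tri(S,(242.5,290),D,(298,191)).round(4))
st(); W=camera_params('wrist'); a=read_camera('wrist')
for s,ce,m in blobs(a,'yellow',amin=300):
  r=cv2.minAreaRect(np.argwhere(m)[:,::-1].astype('f4'));print(s,plane(W,cv2.boxPoints(r),.036).round(4).tolist())
```

```text
[ 0.7211 -0.1432  0.1807] [ 0.7186 -0.149   0.1111]
t 28.32 p [ 704.5 -150.1  141.4] yaw -89.4 F [ 0.  -0.4 -1.6] g 27.2
[ 278  272   74   94 5224] [[0.6931, -0.1126, 0.036], [0.7569, -0.1309, 0.036], [0.7395, -0.1821, 0.036], [0.6783, -0.1605, 0.036]]
[ 273  375   84   27 1224] [[0.6597, -0.1218, 0.036], [0.6761, -0.1211, 0.036], [0.6766, -0.1771, 0.036], [0.6603, -0.1767, 0.036]]
[229 383  16  84 499] [[0.6217, -0.094, 0.036], [0.6711, -0.0944, 0.036], [0.6705, -0.1022, 0.036], [0.6213, -0.1013, 0.036]]
[383 383  18  84 635] [[0.6712, -0.1942, 0.036], [0.6722, -0.2039, 0.036], [0.623, -0.2058, 0.036], [0.6221, -0.1967, 0.036]]
```

>>> jog_arm(
  moves="-12 0 16 0 0 0 18; -24.4 0 31.6 0 0 0 18; -33.6 0 43.5 0 0 0 18; -39.7 0 51.4 0 0 0 18;-42 0 54.5 0 0 0 18; -44 0 57 0 0 0 18; -44 0 57 0 0 0 18; -44 0 57 0 0 0 18",
)

```text
t: 29.03
position: [0.7035, -0.1492, 0.069]
orientation: [[0.791, 0.01, 0.611], [0.003, -1.0, 0.013], [0.612, -0.008, -0.791]]
ft_force: [0.8, -0.3, -1.3]
grip_width: 0.289
```

>>> jog_arm(
  moves="-1 0 1.3 0 0 0 18; -1 0 1.3 0 0 0 18; -1 0 1.3 0 0 0 46; -1 0 1.3 0 0 0 46; -1 0 1.3 0 0 0 46; -1 0 -20 0 0 0 46; -1 0 -60 0 0 0 46; -1 0 -100 0 0 0 46; -1 0 -115 0 -7 0 46; -1 0 -115 0 -14 0 46; -1 0 -115 0 -21 0 46; -1 0 -115 0 -28 0 46",
)

```text
t: 30.03
position: [0.6304, -0.1525, 0.162]
orientation: [[0.967, 0.008, 0.255], [0.006, -1.0, 0.008], [0.255, -0.006, -0.967]]
ft_force: [1.1, 0.2, 0.7]
grip_width: 0.488
```

>>> jog_arm(
  moves="0 0 0 0 -7 0 46; 0 0 0 0 -9.8 0 46; 0 0 0 0 -9.8 0 46; 0 0 0 0 -9.8 0 46; 0 0 0 0 -9.8 0 46",
)

```text
t: 30.45
position: [0.6306, -0.1502, 0.1583]
orientation: [[0.996, 0.012, 0.088], [0.011, -1.0, 0.012], [0.089, -0.011, -0.996]]
ft_force: [0.0, 0.4, 0.9]
grip_width: 0.495
```

Run:
```python
from h import *
to([.50,.35,.24],Y); a=read_camera('wrist');cv2.imwrite('pics/w12.png',a);W=camera_params('wrist')
b=read_camera('side');c2=read_camera('scene');cv2.imwrite('pics/sd12.png',b);cv2.imwrite('pics/sc12.png',c2)
# white foot ring inside each holder + handle top blob test
for c in('yellow','blue','red'):
  for s,ce,m in blobs(a,c,amin=400):
    ct=max(cv2.findContours(m.astype('u1'),0,2)[0],key=len);r=cv2.minAreaRect(ct);print(c,s.tolist(),ce.round(),plane(W,r[0],.036)[0].round(4),plane(W,ce,.108)[0].round(4))
```

```text
t 30.45 p [ 630.6 -150.2  158.3] yaw -89.33 F [0.  0.4 0.9] g 46.5
rel [-117.5 -502.6  -86.7   -0.7   -5.1    0.6]
yellow [425, 0, 55, 58, 934] [440.  28.] [ 0.7802 -0.2366  0.036 ] [ 0.7617 -0.2134  0.108 ]
yellow [268, 110, 98, 100, 5129] [319. 154.] [ 0.6929 -0.1504  0.036 ] [ 0.6968 -0.1513  0.108 ]
yellow [292, 146, 47, 48, 1754] [315. 169.] [ 0.6857 -0.1482  0.036 ] [ 0.6881 -0.1489  0.108 ]
yellow [428, 384, 26, 83, 770] [445. 428.] [ 0.48   -0.2552  0.036 ] [ 0.5283 -0.2325  0.108 ]
yellow [176, 387, 15, 80, 539] [182. 429.] [ 0.4742 -0.0407  0.036 ] [ 0.5243 -0.0661  0.108 ]
blue [147, 116, 107, 97, 5582] [198. 162.] [ 0.6885 -0.0637  0.036 ] [ 0.6917 -0.0836  0.108 ]
red [0, 120, 143, 97, 5255] [ 71. 167.] [0.684  0.0314 0.036 ] [ 0.6878 -0.0124  0.108 ]
```

>>> jog_arm(
  moves="-9 -39 -7 -0.3 -2 0.3 60; -18 -77 -13 -0.7 -5.1 0.6 60; -27 -116 -20 -0.7 -5.1 0.6 60; -36 -155 -27 -0.7 -5.1 0.6 60; -45 -193 -33 -0.7 -5.1 0.6 60; -54 -232 -40 -0.7 -5.1 0.6 60; -63 -271 -47 -0.7 -5.1 0.6 60; -72 -310 -53 -0.7 -5.1 0.6 60; -81 -348 -60 -0.7 -5.1 0.6 60; -90 -387 -67 -0.7 -5.1 0.6 60; -99 -425 -73 -0.7 -5.1 0.6 60; -108 -464 -80 -0.7 -5.1 0.6 60",
)

```text
t: 31.6
position: [0.5101, 0.3121, 0.2345]
orientation: [[1.0, 0.0, 0.001], [0.0, -1.0, -0.001], [0.001, 0.001, -1.0]]
ft_force: [0.3, -0.6, 0.3]
grip_width: 0.637
```

>>> jog_arm(
  moves="-9 -39 -4 0 0 0 50; -9 -39 -4 0 0 0 50;-9 -39 -4 0 0 0 50;-9 -39 -4 0 0 0 50;-9 -39 -4 0 0 0 50",
)

```text
t: 32.02
position: [0.5026, 0.3485, 0.2377]
orientation: [[1.0, -0.001, 0.0], [-0.001, -1.0, -0.002], [0.0, 0.002, -1.0]]
ft_force: [-0.9, -0.4, 0.2]
grip_width: 0.53
```

Run:
```python
from h import *
st(); a=read_camera('wrist');cv2.imwrite('pics/w13.png',a); cv2.imwrite('pics/sc13.png',read_camera('scene')); cv2.imwrite('pics/sd13.png',read_camera('side'))
```

```text
t 32.02 p [502.6 348.5 237.7] yaw -90.04 F [-0.9 -0.4  0.2] g 49.9
```

View pics/w13.png

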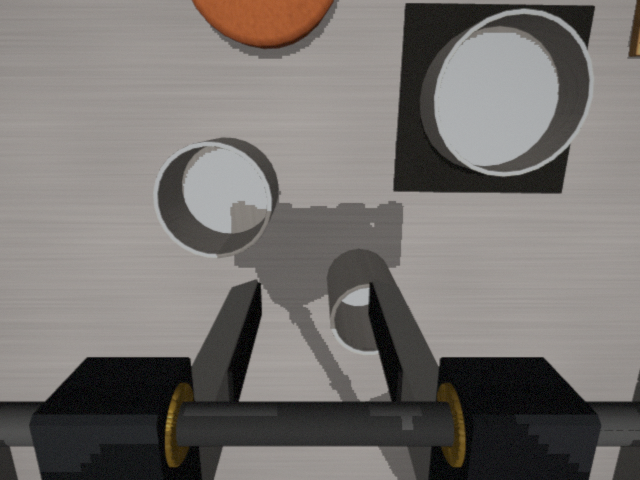

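```bash
cat >> h.py <<'E'
def rim(W,l,r,t,b,z):
    cx,cy=(l+r)/2,(t+b)/2; q=plane(W,[(l,cy),(r,cy),(cx,t),(cx,b)],z);return q[:2].mean(0)[1].round(4),q[2:].mean(0)[0].round(4),np.linalg.norm(q[0]-q[1]).round(4),np.linalg.norm(q[2]-q[3]).round(4)
E
python3 - <<'E'
from h import *
W=camera_params('wrist');print('y,x,dy,dx')
print('L',rim(W,436,592,10,176,.053));print('M',rim(W,154,273,141,257,.072));print('S',rim(W,330,402,284,353,.096))
print('mat',plane(W,[(405,3),(593,6),(394,191),(562,193)],.003).round(4))
E
```

```text
y,x,dy,dx
L (np.float64(0.1843), np.float64(0.5995), np.float64(0.1287), np.float64(0.131))
M (np.float64(0.4335), np.float64(0.5164), np.float64(0.0996), np.float64(0.0989))
S (np.float64(0.3055), np.float64(0.4192), np.float64(0.061), np.float64(0.0646))
mat [[0.6811 0.2684 0.003 ]
 [0.6785 0.101  0.003 ]
 [0.5128 0.2695 0.003 ]
 [0.5105 0.1011 0.003 ]]
```

>>> jog_arm(
  moves="13.5 -37 10 0 0 0 36; 13.5 -37 50 0 0 0 36; 13.5 -37 90 0 0 0 36; 13.5 -37 130 0 0 0 36; 13.5 -37 165 0 0 0 36; 13.5 -37 180 0 0 0 36; 13.5 -37 188.5 0 0 0 36; 13.5 -37 188.5 0 0 0 36; 13.5 -37 188.5 0 0 0 0; 13.5 -37 188.5 0 0 0 0; 13.5 -37 188.5 0 0 0 0; 13.5 -37 188.5 0 0 0 0",
  grip_force=50,
)

```text
t: 33.17
position: [0.5172, 0.3875, 0.0511]
orientation: [[1.0, 0.001, 0.003], [0.001, -1.0, 0.0], [0.003, -0.0, -1.0]]
ft_force: [-0.4, 0.4, -0.4]
grip_width: 0.136
```

>>> jog_arm(
  moves="0 0 0 0 0 0 0; 0 0 0 0 0 0 0; 0 0 0 0 0 0 0; 0 0 0 0 0 0 0; 0 0 -10 0 0 0 0; 0 0 -30 0 0 0 0; 0 0 -60 0 0 0 0; 0 0 -85 0 0 0 0; 0 0 -85 0 0 0 0; 0 0 -85 0 0 0 0",
)

```text
t: 34.0
position: [0.5167, 0.3873, 0.1355]
orientation: [[1.0, 0.001, 0.003], [0.001, -1.0, -0.0], [0.003, 0.0, -1.0]]
ft_force: [-1.5, -0.5, -3.3]
grip_width: 0.042
```

```bash
python3 -c "
from h import *
to([.5985,.1363,.134],Y)"
```

```text
t 34.0 p [516.7 387.3 135.5] yaw -89.94 F [-1.5 -0.5 -3.3] g 3.9
rel [ 8.150e+01  2.511e+02  1.700e+00  0.000e+00 -2.000e-01  1.000e-01]
```

>>> jog_arm(
  moves="11 33 0 0 0 0 0; 22 67 0 0 0 0 0; 33 100 0 0 0 0 0; 44 134 0 0 0 0 0; 55 168 0 0 0 0 0; 66 202 0 0 0 0 0; 76 232 0 0 0 0 0; 81.5 248 0 0 0 0 0; 81.5 251 0 0 0 0 0;81.5 251 0 0 0 0 0;81.5 251 0 0 0 0 0;81.5 251 0 0 0 0 0",
)

```text
t: 35.0
position: [0.5968, 0.1375, 0.1338]
orientation: [[1.0, 0.002, -0.001], [0.002, -1.0, -0.001], [-0.001, 0.001, -1.0]]
ft_force: [-0.2, 0.2, -2.0]
grip_width: 0.037
```

Run:
```python
from h import *
st(); cv2.imwrite('pics/sd14.png',read_camera('side'));cv2.imwrite('pics/sc14.png',read_camera('scene'));cv2.imwrite('pics/w14.png',read_camera('wrist'))
```

```text
t 35.0 p [596.8 137.5 133.8] yaw -89.88 F [-0.2  0.2 -2. ] g 3.5
```

>>> jog_arm(
  moves="1 0 20 0 0 0 0; 1 0 40 0 0 0 0; 1 0 55 0 0 0 0; 1 0 63 0 0 0 0; 1 0 68 0 0 0 0; 1 0 71 0 0 0 0; 1 0 72 0 0 0 0; 1 0 72 0 0 0 0",
)

```text
t: 35.82
position: [0.5994, 0.1363, 0.0632]
orientation: [[1.0, 0.001, 0.002], [0.001, -1.0, -0.001], [0.002, 0.001, -1.0]]
ft_force: [-0.8, -0.2, -1.0]
grip_width: 0.039
```

>>> jog_arm(
  moves="0 0 2 0 0 0 0; 0 0 2 0 0 0 0; 0 0 2 0 0 0 22; 0 0 2 0 0 0 22; 0 0 2 0 0 0 22; 0 0 2 0 0 0 22; 0 0 -20 0 0 0 22; 0 0 -60 0 0 0 22; 0 0 -100 0 0 0 30; 0 -15 -135 0 0 0 60; 0 -30 -145 0 0 0 94; 0 -30 -145 0 0 0 94",
)

```text
t: 36.82
position: [0.6012, 0.1688, 0.2123]
orientation: [[1.0, 0.003, 0.009], [0.003, -1.0, 0.002], [0.009, -0.002, -1.0]]
ft_force: [0.6, -0.0, 0.2]
grip_width: 0.478
```

>>> jog_arm(
  moves="-30 -25 0 0 0 0 94; -60 -50 0 0 0 0 94; -90 -75 0 0 0 0 94; -120 -100 0 0 0 0 94; -150 -115 0 0 0 0 94; -150 -120 0 0 0 0 94; -150 -120 0 0 0 0 94; -150 -120 0 0 0 0 94",
)

```text
t: 37.48
position: [0.4489, 0.2855, 0.2066]
orientation: [[1.0, 0.002, 0.0], [0.002, -1.0, -0.003], [0.0, 0.003, -1.0]]
ft_force: [0.6, 0.3, -0.2]
grip_width: 0.998
```

Run:
```python
from h import *
st(); W=camera_params('wrist');a=read_camera('wrist');cv2.imwrite('pics/w15.png',a);cv2.imwrite('pics/sc15.png',read_camera('scene'))
g=cv2.GaussianBlur(cv2.cvtColor(a,cv2.COLOR_BGR2GRAY),(5,5),0)
c=cv2.HoughCircles(g,cv2.HOUGH_GRADIENT,1.2,30,param1=80,param2=40,minRadius=25,maxRadius=110)
for x,y,r in c[0][:12]: print(x,y,r,plane(W,(x,y),.096)[0,:2].round(3),plane(W,(x,y),.08)[0,:2].round(3))
print(proj(W,[.4192,.3055,.096]),proj(W,[.599,.184,.08]))
```

```text
t 37.48 p [448.9 285.5 206.6] yaw -89.9 F [ 0.6  0.3 -0.2] g 93.8
453.00003 28.2 85.72 [0.584 0.199] [0.587 0.194]
293.40002 273.0 42.4 [0.419 0.301] [0.413 0.302]
297.0 240.6 35.920002 [0.444 0.298] [0.439 0.299]
484.2 27.000002 75.4 [0.585 0.179] [0.588 0.173]
441.00003 57.000004 50.559998 [0.567 0.205] [0.569 0.2  ]
[[287.73193821 273.0081048 ]] [[469.59043627   8.05392541]]
```

>>> jog_arm(
  moves="-30 -16.5 5 0 0 0 94; -30 -16.5 20 0 0 0 94; -30 -16.5 50 0 0 0 94; -30 -16.5 80 0 0 0 94; -30 -16.5 110 0 0 0 94; -30 -16.5 125 0 0 0 94; -30 -16.5 131.5 0 0 0 94; -30 -16.5 131.5 0 0 0 94; -30 -16.5 131.5 0 0 0 58; -30 -16.5 131.5 0 0 0 58; -30 -16.5 131.5 0 0 0 58; -30 -16.5 131.5 0 0 0 58",
  grip_force=35,
)

```text
t: 38.58
position: [0.4197, 0.3028, 0.0771]
orientation: [[1.0, 0.001, 0.003], [0.001, -1.0, 0.0], [0.003, -0.0, -1.0]]
ft_force: [-0.6, -0.4, 0.1]
grip_width: 0.752
```

>>> jog_arm(
  moves="0 0 0 0 0 0 58; 0 0 0 0 0 0 58; 0 0 0 0 0 0 58; 0 0 -20 0 0 0 58; 0 0 -50 0 0 0 58; 0 0 -85 0 0 0 58; 0 0 -110 0 0 0 58; 0 0 -115 0 0 0 58; 0 0 -115 0 0 0 58",
)

```text
t: 39.33
position: [0.4194, 0.3032, 0.1922]
orientation: [[1.0, 0.001, 0.004], [0.001, -1.0, 0.001], [0.004, -0.001, -1.0]]
ft_force: [-0.4, -0.4, -1.5]
grip_width: 0.723
```

```bash
python3 -c "
from h import *
to([.599,.184,.190],Y)
a=read_camera('wrist');cv2.imwrite('pics/w16.png',a)"
```

```text
t 39.33 p [419.4 303.2 192.2] yaw -89.94 F [-0.4 -0.4 -1.5] g 67.9
rel [ 1.794e+02  1.194e+02  2.800e+00 -0.000e+00 -2.000e-01  1.000e-01]
```

>>> jog_arm(
  moves="30 20 0 0 0 0 58; 60 40 0 0 0 0 58; 90 60 0 0 0 0 58; 120 80 0 0 0 0 58; 150 100 0 0 0 0 58; 172 114 0 0 0 0 58; 179 119.5 0 0 0 0 58; 179 119.5 0 0 0 0 58; 179 119.5 0 0 0 0 58; 179 119.5 0 0 0 0 58",
)

```text
t: 40.22
position: [0.5957, 0.1841, 0.1899]
orientation: [[1.0, 0.002, -0.003], [0.002, -1.0, -0.001], [-0.003, 0.001, -1.0]]
ft_force: [0.1, -0.6, -0.9]
grip_width: 0.72
```

Run:
```python
from h import *
st();a=read_camera('wrist');cv2.imwrite('pics/w17.png',a);b=read_camera('side');cv2.imwrite('pics/sd17.png',b)
cv2.imwrite('pics/c17.png',np.hstack([cv2.resize(a[100:420,140:540],(400,320)),cv2.resize(b[190:350,220:420],(400,320))]))
```

```text
t 40.22 p [595.7 184.1 189.9] yaw -89.9 F [ 0.1 -0.6 -0.9] g 67.7
```

View pics/c17.png

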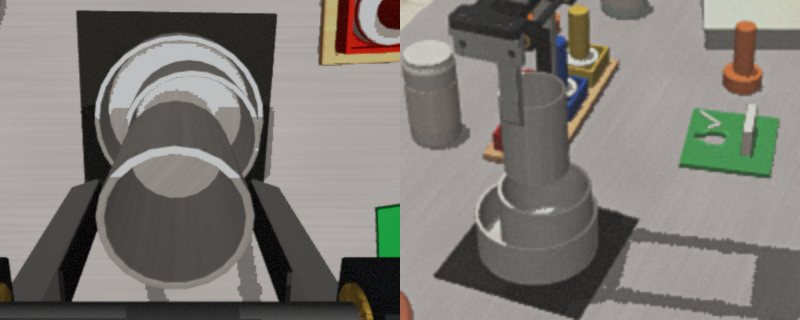

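Run:
```python
from h import *
W=camera_params('wrist')
print('M rim L,R,top',plane(W,[(260,225),(402,225),(331,172)],.08).round(4))
print('L top,L',plane(W,[(322,133),(236,212)],.053).round(4))
```

```text
M rim L,R,top [[0.6029 0.2238 0.08  ]
 [0.6031 0.1221 0.08  ]
 [0.6408 0.1734 0.08  ]]
L top,L [[0.6659 0.1794 0.053 ]
 [0.6062 0.2457 0.053 ]]
```

>>> jog_arm(
  moves="-2 7 0 0 0 0 58; -2 7 15 0 0 0 58; -2 7 40 0 0 0 58; -2 7 65 0 0 0 58; -2 7 82 0 0 0 58; -2 7 91 0 0 0 58; -2 7 97 0 0 0 58; -2 7 99 0 0 0 58; -2 7 99 0 0 0 58; -2 7 99 0 0 0 58",
)

```text
t: 41.15
position: [0.5967, 0.1763, 0.0933]
orientation: [[1.0, 0.001, 0.003], [0.001, -1.0, -0.001], [0.003, 0.001, -1.0]]
ft_force: [-0.3, -0.2, -1.7]
grip_width: 0.72
```

>>> jog_arm(
  moves="0 0 2 0 0 0 58; 0 0 3 0 0 0 58; 0 0 3 0 0 0 90; 0 0 3 0 0 0 90; 0 0 3 0 0 0 90; 0 0 3 0 0 0 90;0 0 3 0 0 0 90; 0 0 -20 0 0 0 90; 0 0 -60 0 0 0 90; 0 0 -100 0 0 0 90; 0 0 -125 0 0 0 60; 0 0 -125 0 0 0 60",
)

```text
t: 42.15
position: [0.5994, 0.1769, 0.2241]
orientation: [[1.0, 0.001, 0.013], [0.001, -1.0, 0.001], [0.013, -0.001, -1.0]]
ft_force: [0.5, -0.5, -0.6]
grip_width: 0.85
```

>>> jog_arm(
  moves="-20 35 0 0 0 0 50; -40 70 0 0 0 0 50; -60 105 0 0 0 0 50; -80 140 0 0 0 0 50; -100 175 0 0 0 0 50; -120 210 0 0 0 0 50; -140 245 0 0 0 0 50; -160 255 0 0 0 0 50; -160 255 0 0 0 0 50; -160 255 0 0 0 0 50; -160 255 0 0 0 0 50",
)

```text
t: 43.07
position: [0.4366, -0.0785, 0.2171]
orientation: [[1.0, 0.001, 0.001], [0.001, -1.0, -0.0], [0.001, 0.0, -1.0]]
ft_force: [0.1, 0.3, 0.1]
grip_width: 0.535
```

Run:
```python
from h import *
o=st();W=camera_params('wrist');a=read_camera('wrist');cv2.imwrite('pics/w18.png',a);cv2.imwrite('pics/sc18.png',read_camera('scene'));cv2.imwrite('pics/sd18.png',read_camera('side'))
s,ce,m=max(blobs(a,'green',smin=80,vmin=40),key=lambda q:q[0][4])
h=cv2.convexHull(np.argwhere(m)[:,::-1].astype('i4'));q=cv2.approxPolyDP(h,12,True)[:,0];w=plane(W,q,.006);print(q.tolist(),w.round(4).tolist())
r=cv2.minAreaRect((w[:,:2]*1000).astype('f4'));print(r)
```

```text
t 43.07 p [436.6 -78.5 217.1] yaw -89.95 F [0.1 0.3 0.1] g 50.3
[[384, 231], [264, 250], [241, 138], [370, 116]] [[0.4118, -0.1453, 0.006], [0.3924, -0.0284, 0.006], [0.4994, -0.0111, 0.006], [0.5187, -0.1277, 0.006]]
((455.53839111328125, -78.06114959716797), (108.41069793701172, 118.54490661621094), 9.385245323181152)
```

>>> jog_arm(
  moves="6 25 -3 0 0 -7 40; 12 50 -3 0 0 -14 40; 18 75 -3 0 0 -21 40; 24 100 -3 0 0 -28 40; 30 125 -3 0 0 -35 40; 36 150 -3 0 0 -42 40; 42 175 -3 0 0 -49 40; 48 200 -3 0 0 -56 40; 54 225 -3 0 0 -63 40; 63 251 -3 0 0 -70 40; 63 251 -3 0 0 -77 40; 63 251 -3 0 0 -84 40",
)

```text
t: 44.22
position: [0.5008, -0.3309, 0.2194]
orientation: [[0.098, 0.995, -0.0], [0.995, -0.098, -0.0], [-0.0, 0.0, -1.0]]
ft_force: [-0.9, -0.7, 0.7]
grip_width: 0.426
```

>>> jog_arm(
  moves="0 0 0 0 0 -7 40; 0 0 0 0 0 -15 40; 0 0 0 0 0 -15 40;0 0 0 0 0 -15 40;0 0 0 0 0 -15 40;0 0 0 0 0 -15 40",
)

```text
t: 44.72
position: [0.4996, -0.3295, 0.2205]
orientation: [[-0.156, 0.988, 0.001], [0.988, 0.156, -0.001], [-0.001, 0.0, -1.0]]
ft_force: [-0.6, 0.2, 0.3]
grip_width: 0.423
```

Run:
```python
from h import *
st();W=camera_params('wrist');a=read_camera('wrist');cv2.imwrite('pics/w19.png',a)
N=np.array([[.608,-.435,.159],[.443,-.495,.161],[.551,-.282,.022],[.387,-.344,.025],[.505,-.401,.13]]);print(proj(W,N).round())
h=cv2.cvtColor(a,cv2.COLOR_BGR2HSV)
# dark blobs near screw prediction
u=proj(W,N[4])[0].astype(int);x0,y0=u-70
p=a[max(y0,0):y0+140,max(x0,0):x0+140];m=cv2.inRange(cv2.cvtColor(p,cv2.COLOR_BGR2GRAY),0,95)
n,l,s,c=cv2.connectedComponentsWithStats(m)
for i in range(1,n):
  if s[i][4]>30: print(s[i],c[i]+[max(x0,0),max(y0,0)])
for v in((200,150),(300,150),(300,250),(200,250),(400,200)):print(v,a[v[1],v[0]],h[v[1],v[0]])
```

```text
t 44.72 p [ 499.6 -329.5  220.5] yaw 8.99 F [-0.6  0.2  0.3] g 39.7
[[446. 423.]
 [199. 465.]
 [379. 166.]
 [190. 205.]
 [306. 337.]]
[   0   13  140  127 4131] [260.61147422 347.96344711]
[ 122   13   18  116 1332] [368.26051051 322.96996997]
[ 59  58  24  25 472] [306.16737288 337.02118644]
(200, 150) [148 152 157] [ 13  15 157]
(300, 150) [86 89 93] [13 19 93]
(300, 250) [106 115 118] [ 23  26 118]
(200, 250) [102 112 114] [ 25  27 114]
(400, 200) [147 149 153] [ 10  10 153]
```

Run:
```python
from h import *
for cam,f in(('wrist','w19'),('side','sd18'),('scene','sc18')):
  W=camera_params(cam);g=cv2.cvtColor(cv2.imread(f'pics/{f}.png'),cv2.COLOR_BGR2GRAY)
  N=np.array([[.608,-.435,.159],[.443,-.495,.161],[.387,-.344,.025],[.551,-.282,.022]]);P=proj(W,N)
  print(cam,P.round(0).tolist())
  L=cv2.createLineSegmentDetector().detect(g)[0][:,0]
  for k in range(4):
    A,B=P[k],P[(k+1)%4];d=(B-A)/np.linalg.norm(B-A);n=np.array([-d[1],d[0]])
    for l in L:
      p,q=l[:2],l[2:]
      if np.linalg.norm(p-q)>30 and abs((p-A)@n)<14 and abs((q-A)@n)<14 and -10<(p-A)@d<np.linalg.norm(B-A)+10: print(k,l.round(1))
```

```text
wrist [[446.0, 423.0], [199.0, 464.0], [190.0, 205.0], [379.0, 166.0]]
0 [388.1 445.7 240.6 445.7]
0 [238.  465.  331.8 448.7]
1 [197.1 396.6 191.4 447. ]
1 [190.5 266.9 188.6 224.4]
1 [192.3 274.4 195.4 353.1]
2 [374.4 169.6 190.5 208.6]
3 [435.2 353.2 385.1 170.4]
side [[372.0, 139.0], [432.0, 139.0], [435.0, 208.0], [373.0, 208.0]]
0 [408.  150.  376.9 145.5]
0 [368.  136.7 305.5 127.4]
1 [435.2 201.9 431.9 136.9]
2 [399.4 204.  433.1 204.1]
2 [435.6 214.4 399.4 214.3]
3 [370.8 138.1 371.9 201.9]
scene [[104.0, 231.0], [96.0, 171.0], [181.0, 191.0], [197.0, 245.0]]
2 [194.9 242.1 182.4 199.2]
2 [185.6 199.4 196.8 238.1]
3 [128.3 234.3 195.8 244.7]
```

Run:
```python
from h import *
W=camera_params('wrist');D=camera_params('side');S=camera_params('scene')
w=plane(W,[(374.4,169.6),(190.5,208.6)],.032);d=w[1]-w[0];print('low wrist',w.round(4),np.degrees(np.arctan2(d[1],d[0]))+90)
for c,P,f in(('w',W,'w19'),):pass
e=plane(D,[(371.9,204),(435,204)],.032);d=e[1]-e[0];print('low side',e.round(4),np.degrees(np.arctan2(d[1],d[0]))+90)
# right edge (low +x ->high +x) wrist line & scene/side: triangulated corners
print('lo+x',tri(W,(384.5,167.5),D,(372,204)).round(4),'lo-x',tri(W,(189,209),D,(435,204)).round(4))
# head in scene & side images
for n,P,f,pr in(('s',S,'sc18',(136.4,202)),('d',D,'sd18',(403,158))):
  g=cv2.cvtColor(cv2.imread(f'pics/{f}.png'),cv2.COLOR_BGR2GRAY);x,y=map(int,pr);p=g[y-12:y+13,x-12:x+13];m=cv2.inRange(p,0,90);k,l,s,c=cv2.connectedComponentsWithStats(m)
  for i in range(1,k):
    if s[i][4]>8: print(n,s[i],c[i]+[x-12,y-12])
```

```text
low wrist [[ 0.5458 -0.2852  0.032 ]
 [ 0.3894 -0.3452  0.032 ]] -69.00893480494886
low side [[ 0.5551 -0.2875  0.032 ]
 [ 0.3904 -0.3515  0.032 ]] -68.78306507337638
lo+x [ 0.5533 -0.2817  0.0355] lo-x [ 0.3892 -0.3447  0.0359]
s [ 9  9  8  8 50] [136.42 202.44]
d [  0   0  23  10 114] [404.30701754 148.49122807]
d [10  9  5  7 20] [402.8  157.35]
d [ 9 16  7  9 57] [402.85964912 166.35087719]
```

>>> jog_arm(
  moves="41 -4 0 0 0 0 40; 82 -8 0 0 0 0 40; 123 -12 0 0 0 0 40; 164 -16 0 0 0 0 40; 205 -20 0 0 0 0 40; 240 -25 0 0 0 0 40; 255 -26 0 0 0 -0.3 40; 255 -26 0 0 0 -0.3 40; 255 -26 40 0 0 -0.3 40; 255 -26 80 0 0 -0.3 40; 255 -26 110 0 0 -0.3 40; 255 -26 120 0 0 -0.3 40",
)

```text
t: 45.77
position: [0.431, -0.0823, 0.0965]
orientation: [[-0.161, 0.987, -0.006], [0.987, 0.161, 0.0], [0.001, -0.006, -1.0]]
ft_force: [0.3, 1.5, 0.2]
grip_width: 0.427
```

>>> jog_arm(
  moves="0 0 0 0 0 0 40; 0 0 0 0 0 0 40",
)

```text
t: 45.93
position: [0.434, -0.0832, 0.1002]
orientation: [[-0.161, 0.987, 0.0], [0.987, 0.161, -0.001], [-0.001, -0.0, -1.0]]
ft_force: [0.3, 0.3, -0.0]
grip_width: 0.429
```

Run:
```python
from h import *
o=st();W=camera_params('wrist');a=read_camera('wrist');cv2.imwrite('pics/w20.png',a)
s,ce,m=max(blobs(a,'green',smin=80,vmin=40),key=lambda q:q[0][4]);print(s)
w=plane(W,cv2.approxPolyDP(cv2.convexHull(np.argwhere(m)[:,::-1].astype('i4')),8,True)[:,0],.006);print(w.round(4).tolist(),cv2.minAreaRect((w[:,:2]*1000).astype('f4')))
to([.4339,-.0817,.013],down(np.radians(9.3)),o)
```

```text
t 45.93 p [434.  -83.2 100.2] yaw 9.28 F [ 0.3  0.3 -0. ] g 40.3
[  263   148   171   170 22165]
[[0.4992, -0.0103, 0.006], [0.5184, -0.1275, 0.006], [0.4124, -0.1448, 0.006], [0.3917, -0.0278, 0.006]] ((455.0462646484375, -77.68119049072266), (108.96231842041016, 118.93721771240234), 9.315600395202637)
rel [ 1.6  0.1 87.1 -0.   0.1 -0. ]
```

>>> jog_arm(
  moves="1.5 0 25 0 0 0 40; 1.5 0 55 0 0 0 40; 1.5 0 75 0 0 0 40; 1.5 0 84 0 0 0 40; 1.5 0 87 0 0 0 40; 1.5 0 87 0 0 0 40; 1.5 0 87 0 0 0 6; 1.5 0 87 0 0 0 6; 1.5 0 87 0 0 0 6; 1.5 0 87 0 0 0 6; 1.5 0 87 0 0 0 6; 1.5 0 87 0 0 0 6",
  grip_force=55,
)

```text
t: 46.98
position: [0.4337, -0.081, 0.0139]
orientation: [[-0.163, 0.987, 0.001], [0.987, 0.163, -0.002], [-0.002, 0.001, -1.0]]
ft_force: [-1.3, 0.4, 5.3]
grip_width: 0.122
```

>>> jog_arm(
  moves="0 0 0 0 0 0 6; 0 0 0 0 0 0 6; 0 0 -10 0 0 0 6; 0 0 -30 0 0 0 6; 0 0 -65 0 0 0 6; 0 0 -105 0 0 0 6; 0 0 -145 0 0 0 6; 0 0 -185 0 0 0 6; 0 0 -225 0 0 0 6; 0 0 -237 0 0 0 6; 0 0 -237 0 0 0 6; 0 0 -237 0 0 0 6",
)

```text
t: 47.98
position: [0.4328, -0.0804, 0.2499]
orientation: [[-0.163, 0.987, 0.0], [0.987, 0.163, -0.001], [-0.001, 0.0, -1.0]]
ft_force: [0.1, 0.8, -3.0]
grip_width: 0.126
```

```bash
cat >> h.py <<'E'
u=np.radians(-69.0);ux=np.array([np.cos(u),np.sin(u),0]);c40,s40=np.cos(np.radians(40)),np.sin(np.radians(40))
PX=c40*ux+[0,0,s40];PZ=-s40*ux+[0,0,c40];PY=np.cross(PZ,PX);PR=np.c_[PX,PY,PZ];O=np.array([.5085,-.410,.1195])
TR=np.c_[PY,PX,-PZ] # tool axes when sign parallel to panel
def tcp(x,y,z): return O+PR@np.array([x,y,z])  # panel coords
E
python3 - <<'E'
from h import *
o=st(); W=camera_params('wrist');a=read_camera('wrist');cv2.imwrite('pics/w21.png',a)
# hole & plate pose in tool frame: green corners at plate front z=TCP-7mm below
R0=o['orientation'];p0=o['position'];print(R0.round(3))
s,ce,m=max(blobs(a,'green',smin=80,vmin=40),key=lambda q:q[0][4])
w=plane(W,cv2.approxPolyDP(cv2.convexHull(np.argwhere(m)[:,::-1].astype('i4')),8,True)[:,0],p0[2]-.007);print(((w-p0)@R0*1000).round(1).tolist())
print(tcp(-42,0,13) if 0 else tcp(-.042,0,.073))
to(tcp(-.042,0,.073),TR,o)
E
```

```text
t 47.98 p [432.8 -80.4 249.9] yaw 9.35 F [ 0.1  0.8 -3. ] g 11.8
[[-0.163  0.987  0.   ]
 [ 0.987  0.163 -0.001]
 [-0.001  0.    -1.   ]]
[[59.4, 75.9, 7.0], [-46.7, 75.8, 7.1], [-34.4, -32.0, 7.0], [59.9, -31.9, 6.9]]
[ 0.48015404 -0.33615625  0.14842416]
rel [-259.9    5.1  101.8  -33.4  -27.2   74.9]
```

Run:
```python
from h import *
o=st();p0,R0=o['position'],o['orientation']
to([.46,-.25,.27],TR,o)
print('then (panel hover)',rel(np.array([.46,-.25,.27]),TR,tcp(-.042,0,.073),TR))
```

```text
t 48.03 p [432.  -80.2 248.7] yaw 9.35 F [ 0.2 -0.9 -1.1] g 11.6
rel [-1.721e+02 -1.000e-01 -2.130e+01 -3.360e+01 -2.720e+01  7.500e+01]
then (panel hover) [-12.1 -11.  149.5   0.    0.    0. ]
```

>>> jog_arm(
  moves="-10 0 -10 -2.6 -2.1 5.8 6; -25 0 -21 -5.2 -4.2 11.6 6; -40 0 -21 -7.8 -6.3 17.4 6; -55 0 -21 -10.4 -8.4 23.2 6; -70 0 -21 -13 -10.5 29 6; -85 0 -21 -15.6 -12.6 34.8 6; -100 0 -21 -18.2 -14.7 40.6 6; -115 0 -21 -20.8 -16.8 46.4 6; -130 0 -21 -23.4 -18.9 52.2 6; -145 0 -21 -26 -21 58 6; -160 0 -21 -28.6 -23.1 63.8 6; -172 0 -21 -31 -25.1 69.2 6",
)

```text
t: 49.03
position: [0.459, -0.2501, 0.2678]
orientation: [[0.894, 0.374, 0.246], [0.446, -0.703, -0.554], [-0.034, 0.605, -0.795]]
ft_force: [-0.0, -0.2, -2.3]
grip_width: 0.121
```

Run:
```python
from h import *
o=st();to([.46,-.25,.27],TR,o)
```

```text
t 49.03 p [ 459.  -250.1  267.8] yaw -61.97 F [-0.  -0.2 -2.3] g 11.4
rel [ 0.9  1.6 -1.6 -2.6 -1.9  5.5]
```

>>> jog_arm(
  moves="1 1.5 -1.5 -2.6 -2 5.6 6; 1 1.5 -1.5 -2.6 -2 5.6 6; 1 1.5 -1.5 -2.6 -2 5.6 6; 1 1.5 -1.5 -2.6 -2 5.6 6",
)

```text
t: 49.37
position: [0.4611, -0.2492, 0.2706]
orientation: [[0.932, 0.28, 0.231], [0.363, -0.714, -0.598], [-0.002, 0.641, -0.767]]
ft_force: [-0.1, 0.1, -1.0]
grip_width: 0.127
```

Run:
```python
from h import *
o=st();to(tcp(-.042,0,.073),TR,o)
W=camera_params('wrist');a=read_camera('wrist');cv2.imwrite('pics/w22.png',a);print('screw head px',proj(W,tcp(0,0,.015)))
```

```text
t 49.37 p [ 461.1 -249.2  270.6] yaw -68.62 F [-0.1  0.1 -1. ] g 12.0
rel [-1.350e+01 -1.090e+01  1.502e+02 -1.000e-01 -1.000e-01  3.000e-01]
screw head px [[348.19642353 220.27935392]]
```

>>> jog_arm(
  moves="-5 -4 20 0 0 0.3 6; -9 -8 60 0 0 0.3 6; -13.5 -11 95 0 0 0.3 6; -13.5 -11 125 0 0 0.3 6; -13.5 -11 150 0 0 0.3 6; -13.5 -11 150 0 0 0.3 6; -13.5 -11 150 0 0 0.3 6; -13.5 -11 165 0 0 0.3 6; -13.5 -11 178 0 0 0.3 6; -13.5 -11 186 0 0 0.3 6; -13.5 -11 186 0 0 0.3 6; -13.5 -11 186 0 0 0.3 6",
)

```text
t: 50.42
position: [0.4903, -0.3586, 0.1251]
orientation: [[0.934, 0.27, 0.235], [0.358, -0.715, -0.601], [0.006, 0.645, -0.764]]
ft_force: [-0.3, 0.3, -0.8]
grip_width: 0.121
```

Run:
```python
from h import *
o=st();to(tcp(-.042,0,.037),TR,o)
W=camera_params('wrist');a=read_camera('wrist');cv2.imwrite('pics/w23.png',a)
p,Rt=o['position'],o['orientation'];P=lambda x,y,z:proj(W,p+Rt@np.array([x,y,z]))[0].round(1)
hc=P(0,.042,.007);print('hole pred',hc,'screw pred',proj(W,tcp(0,0,.015)))
x,y=hc.astype(int);q=a[y-60:y+60,x-60:x+60];h=cv2.cvtColor(q,cv2.COLOR_BGR2HSV)
ng=255-cv2.inRange(h,(45,70,30),(90,255,255));k,l,s,c=cv2.connectedComponentsWithStats(ng)
for i in range(1,k):
  if s[i][4]>40: print('nongreen',s[i],c[i]+[x-60,y-60])
dk=cv2.inRange(h,(0,0,0),(180,255,75))&ng;k,l,s,c=cv2.connectedComponentsWithStats(dk)
for i in range(1,k):
  if s[i][4]>30: print('dark',s[i],c[i]+[x-60,y-60])
cv2.imwrite('pics/c23.png',cv2.resize(a[max(y-110,0):y+110,max(x-140,0):x+140],None,fx=2.5,fy=2.5))
```

```text
t 50.42 p [ 490.3 -358.6  125.1] yaw -69.29 F [-0.3  0.3 -0.8] g 11.3
rel [-1.5 -3.8  2.3  0.2 -0.2 -0.2]
hole pred [403.4 292.7] screw pred [[389.05572684 281.73163251]]
nongreen [  31   36   76   45 2492] [406.67857143 289.80417335]
nongreen [   0   52   28   68 1328] [353.04593373 322.91942771]
nongreen [ 46  96  33  24 339] [405.84660767 340.24778761]
dark [ 33  37  28  28 638] [389.26332288 282.68025078]
dark [   0   52   28   68 1252] [353.01996805 324.37939297]
```

View pics/c23.png

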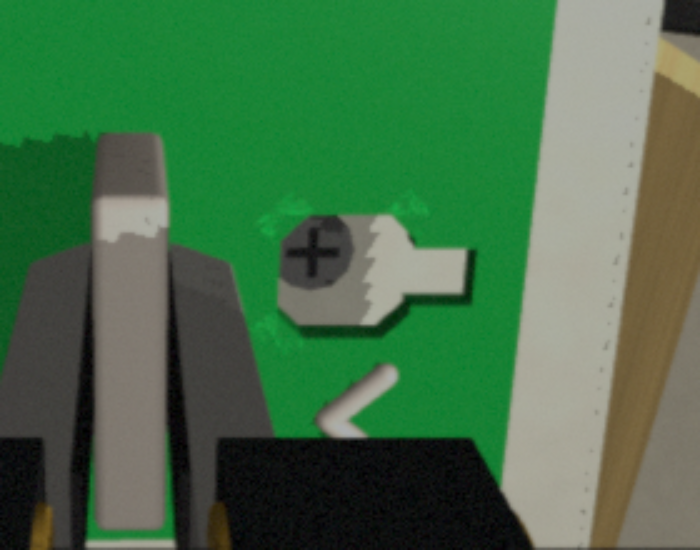

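>>> jog_arm(
  moves="-2 -4 0 0 0 0 6; -2 -4 0 0 0 0 6; -2 -4 4 0 0 0 6; -2 -4 8 0 0 0 6; -2 -4 12 0 0 0 6; -2 -4 15 0 0 0 6; -2 -4 18 0 0 0 6; -2 -4 20 0 0 0 6; -2 -4 20 0 0 0 6; -2 -4 20 0 0 0 6",
)

```text
t: 51.3
position: [0.4918, -0.3687, 0.1061]
orientation: [[0.934, 0.271, 0.234], [0.358, -0.716, -0.6], [0.005, 0.644, -0.765]]
ft_force: [0.3, -0.0, -0.6]
grip_width: 0.123
```

Run:
```python
from h import *
o=st();to(tcp(-.042,0,.013),TR,o);print('F tool',(o['orientation'].T@o['ft_force']).round(1))
```

```text
t 51.3 p [ 491.8 -368.7  106.1] yaw -69.28 F [ 0.3 -0.  -0.6] g 11.6
rel [ 0.8  0.7  5.4  0.1 -0.2 -0.2]
F tool [ 0.3 -0.3  0.6]
```

>>> jog_arm(
  moves="0.5 0.5 1.5 0 0 0 6; 0.5 0.5 2.5 0 0 0 6; 0.5 0.5 3.5 0 0 0 6; 0.5 0.5 4.2 0 0 0 6; 0.5 0.5 4.2 0 0 0 6; 0.5 0.5 4.2 0 0 0 6",
)

```text
t: 51.8
position: [0.4937, -0.3711, 0.1039]
orientation: [[0.934, 0.27, 0.235], [0.358, -0.715, -0.6], [0.006, 0.645, -0.764]]
ft_force: [-1.0, 4.3, 1.6]
grip_width: 0.12
```

Run:
```python
from h import *
o=st();to(tcp(-.042,0,.013),TR,o);print('F tool',(o['orientation'].T@o['ft_force']).round(1),o['torque'].round(2))
```

```text
t 51.8 p [ 493.7 -371.1  103.9] yaw -69.29 F [-1.   4.3  1.6] g 11.3
rel [-0.1 -0.1  1.8  0.1 -0.2 -0.2]
F tool [ 0.6 -2.3 -4.1] [ 0.61  0.35 -0.12]
```

>>> jog_arm(
  moves="0 0 0.8 0 0 0 6; 0 -3 0.8 0 0 0 6; 0 -6 0.8 0 0 0 6; 0 -9 0.8 0 0 0 6; 0 -12 0.8 0 0 0 6; 0 -15 0.8 0 0 0 6; 0 -18 0.8 0 0 0 6; 0 -20 0.8 0 0 0 6; 0 -20 0.8 0 0 0 6; 0 -20 0.8 0 0 0 6",
)

```text
t: 52.63
position: [0.4893, -0.3572, 0.0932]
orientation: [[0.934, 0.273, 0.23], [0.357, -0.72, -0.595], [0.003, 0.638, -0.77]]
ft_force: [0.6, 0.2, -1.4]
grip_width: 0.123
```

Run:
```python
from h import *
o=st();to(tcp(-.063,0,.013),TR,o);print('F tool',(o['orientation'].T@o['ft_force']).round(1),o['torque'].round(2))
W=camera_params('wrist');a=read_camera('wrist');cv2.imwrite('pics/w24.png',a)
p,Rt=o['position'],o['orientation'];P=lambda x,y,z:proj(W,p+Rt@np.array([x,y,z]))[0].round(1)
print('hole,slotend,head pred',P(0,.042,.007),P(0,.063,.007),proj(W,tcp(0,0,.015)))
x,y=P(0,.05,.007).astype(int);g=a[y-40:y+40,x-40:x+40];m=cv2.inRange(g,(0,0,0),(85,85,85));k,l,s,c=cv2.connectedComponentsWithStats(m)
for i in range(1,k):
  if s[i][4]>40:print(s[i],c[i]+[x-40,y-40])
```

```text
t 52.63 p [ 489.3 -357.2   93.2] yaw -69.25 F [ 0.6  0.2 -1.4] g 11.5
rel [-1.  -3.   3.  -0.3 -0.1 -0.2]
F tool [ 0.6 -0.9  1.1] [0.5  0.21 0.  ]
hole,slotend,head pred [403.3 292.7] [446.8 292.7] [[444.27812275 299.72588791]]
[   3   28   77   37 1346] [434.36255572 300.57875186]
```

>>> jog_arm(
  moves="-0.5 -1 1 0 0 0 6; -0.5 -2 2 0 0 0 6; -0.5 -3 2.5 0 0 0 6; -0.5 -3 2.5 0 0 0 6; -0.5 -3 2.5 0 0 0 6",
)

```text
t: 53.1
position: [0.4893, -0.3572, 0.092]
orientation: [[0.935, 0.273, 0.229], [0.356, -0.721, -0.595], [0.003, 0.637, -0.771]]
ft_force: [-0.2, -0.0, 1.9]
grip_width: 0.121
```

Run:
```python
from h import *
o=st();to(tcp(-.063,0,.013),TR,o);print('F tool',(o['orientation'].T@o['ft_force']).round(1),o['torque'].round(2))
```

```text
t 53.1 p [ 489.3 -357.2   92. ] yaw -69.29 F [-0.2 -0.   1.9] g 11.4
rel [-1.  -2.3  2.1 -0.4 -0.  -0.2]
F tool [-0.2  1.2 -1.5] [-0.1   0.22 -0.15]
```

>>> jog_arm(
  moves="-0.5 -1 1 0.3 0 0 6; -0.5 -2 1.5 0.3 0 0 6; -0.5 -2 1.5 0.3 0 0 6; -0.5 -2 1.5 0.3 0 0 6; -0.5 -2 1.5 0.3 0 0 6",
)

```text
t: 53.52
position: [0.4893, -0.3572, 0.0915]
orientation: [[0.934, 0.273, 0.229], [0.357, -0.722, -0.593], [0.004, 0.636, -0.772]]
ft_force: [-2.8, 5.8, 10.6]
grip_width: 0.126
```

Run:
```python
from h import *
o=st();to(tcp(-.063,0,.013),TR,o);print('F tool',(o['orientation'].T@o['ft_force']).round(1),o['torque'].round(2))
```

```text
t 53.52 p [ 489.3 -357.2   91.5] yaw -69.26 F [-2.8  5.8 10.6] g 11.8
rel [-1.  -2.   1.7 -0.5 -0.1 -0.2]
F tool [ -0.5   1.8 -12.2] [-1.12 -0.03 -0.31]
```

>>> jog_arm(
  moves="0 -1.5 0 0 0 0 6; 0 -3 0 0 0 0 6; 0 -3 0 0 0 0 6; 0 -3 0 0 0 0 6; 0 -3 0 0 0 0 6",
)

```text
t: 53.93
position: [0.4891, -0.3555, 0.0903]
orientation: [[0.935, 0.272, 0.229], [0.356, -0.723, -0.592], [0.005, 0.635, -0.772]]
ft_force: [-2.5, 2.0, 9.5]
grip_width: 0.128
```

Run:
```python
from h import *
o=st();to(tcp(-.063,0,.013),TR,o);print('F tool',(o['orientation'].T@o['ft_force']).round(1),o['torque'].round(2))
W=camera_params('wrist');a=read_camera('wrist');cv2.imwrite('pics/w25.png',a);cv2.imwrite('pics/sd25.png',read_camera('side'))
cv2.imwrite('pics/c25.png',cv2.resize(a[180:400,260:560],None,fx=2.5,fy=2.5))
```

```text
t 53.93 p [ 489.1 -355.5   90.3] yaw -69.38 F [-2.5  2.   9.5] g 12.0
rel [-1.4  0.1  1.8 -0.6 -0.1 -0.3]
F tool [-1.5  3.9 -9.1] [-1.38 -0.09 -0.3 ]
```

Run:
```python
from h import *
o=get_obs();W=camera_params('wrist');a=cv2.imread('pics/w25.png');p,Rt=o['position'],o['orientation']
P=lambda x,y,z:proj(W,p+Rt@np.array([x,y,z]))[0]
print('full-down head pred',P(0,.063,-.002).round(1),'at hole',P(0,.042,-.002).round(1))
x,y=P(0,.058,-.002).astype(int);w=45;g=a[y-w:y+w,x-w:x+w]
c=cv2.HoughCircles(cv2.cvtColor(g,cv2.COLOR_BGR2GRAY),cv2.HOUGH_GRADIENT,1,20,param1=60,param2=12,minRadius=12,maxRadius=18)
if c is not None: print((c[0][:4]+[x-w,y-w,0]).round(1))
h=cv2.cvtColor(g,cv2.COLOR_BGR2HSV);gr=cv2.inRange(h,(45,70,30),(90,255,255));v=h[...,2]
for r in range(0,2*w,4): print(''.join('g' if gr[r,k] else ('#' if v[r,k]<90 else '.') for k in range(0,2*w,2)))
```

```text
full-down head pred [452.7 300.7] at hole [407.3 300.7]
[[449.5 303.5  17.4]]
ggggggggggggggggggggggggggggggggggggggggg....
ggggggggggggggggggggggggggggggggggggggggg....
ggggggggggggggggggggggggggggggggggggggggg....
ggggggggggggggggggggggggggggggggggggggggg....
..............ggggggggggggggggggggggggggg....
...............ggggggggggggggggggggggggg.....
................gggggggggggggggggggggggg.....
......................###g##gggggggggggg.....
...................##############ggggggg.....
..................#################gggg......
.................###################ggg......
.................###################ggg......
..............#ggg###################gg......
............gggggg##################gg.......
..........ggggggggg################ggg.......
ggggggggggggggggggggg############ggggg.......
gggggggggggggggggggggggggggggggggggggg.......
gggggggggggggggggggggggggggggggggggggg.......
ggggggggggggggggggggggggggggggggggggg........
gggggggg#.....ggggggggggggggggggggggg........
gggggg.......gggggggggggggggggggggggg........
ggg#.......gggggggggggggggggggggggggg........
#.......gggggggggggggggggggggggggggg.........
```

>>> jog_arm(
  moves="0 -1 -0.5 0 0 0 6; 0 -2 -0.5 0 0 0 6; 0 -2.5 -0.5 0 0 0 6; 0 -2.5 -0.5 0 0 0 6; 0 -2.5 -0.5 0 0 0 6",
)

```text
t: 54.45
position: [0.4892, -0.355, 0.0903]
orientation: [[0.935, 0.27, 0.228], [0.354, -0.723, -0.593], [0.005, 0.636, -0.772]]
ft_force: [0.2, -7.0, 6.2]
grip_width: 0.124
```

```bash
cat > chk.py <<'E'
from h import *
o=st();to(tcp(-.063,0,.013),TR,o);print('F tool',(o['orientation'].T@o['ft_force']).round(1),o['torque'].round(2))
W=camera_params('wrist');a=read_camera('wrist');p,Rt=o['position'],o['orientation']
P=lambda x,y,z:proj(W,p+Rt@np.array([x,y,z]))[0]
x,y=P(0,.058,-.002).astype(int);w=45;g=a[y-w:y+w,x-w:x+w];h=cv2.cvtColor(g,cv2.COLOR_BGR2HSV)
m=cv2.inRange(h,(0,0,0),(180,255,90))&~cv2.inRange(h,(45,70,30),(90,255,255));n,l,s,c=cv2.connectedComponentsWithStats(m);i=1+s[1:,4].argmax()
print('full pred',P(0,.063,-.002).round(1),'head',s[i],(c[i]+[x-w,y-w]).round(1))
E
python3 chk.py
```

```text
t 54.45 p [ 489.2 -355.    90.3] yaw -69.53 F [ 0.2 -7.   6.2] g 11.6
rel [-1.7  0.4  2.1 -0.5 -0.  -0.4]
F tool [-2.3  9.1 -0.6] [-1.76 -0.29 -0.31]
full pred [452.7 300.6] head [  33   28   40   36 1107] [448.9 300.1]
```

>>> jog_arm(
  moves="0 0.5 1.5 0 0 0 6; 0 0.5 1.5 0 0 0 6; 0 0.5 1.5 0 0 0 26; 0 0.5 1.5 0 0 0 26; 0 0.5 1.5 0 0 0 26; 0 0.5 1.5 0 0 0 26; 0 0.5 -15 0 0 0 26; 0 0.5 -45 0 0 0 26; 0 0.5 -80 0 0 0 30; 0 0.5 -110 0 0 0 30; 0 0.5 -110 0 0 0 30; 0 0.5 -110 0 0 0 30",
)

```text
t: 55.5
position: [0.4632, -0.2871, 0.1736]
orientation: [[0.934, 0.274, 0.229], [0.357, -0.725, -0.589], [0.005, 0.632, -0.775]]
ft_force: [-0.8, -1.2, -0.3]
grip_width: 0.322
```

Run:
```python
from h import *
o=st();W=camera_params('wrist');a=read_camera('wrist');cv2.imwrite('pics/w26.png',a);b=read_camera('side');cv2.imwrite('pics/sd26.png',b);cv2.imwrite('pics/sc26.png',read_camera('scene'))
s,ce,m=max(blobs(a,'green',smin=80,vmin=40),key=lambda q:q[0][4])
q=cv2.approxPolyDP(cv2.convexHull(np.argwhere(m)[:,::-1].astype('i4')),8,True)[:,0];print('corners px',q.tolist())
f=240/np.tan(np.radians(W['fovy']/2));d=np.c_[(q-[W['cx'],W['cy']])/f,np.ones(len(q))]@W['attitude'].T
for hh in(.006,):
  n=PR[:,2];t=((O+hh*n-W['eye'])@n)/(d@n);X=W['eye']+d*t[:,None];print('panel coords mm',((X-O)@PR*1000).round(1).tolist())
x,y=proj(W,tcp(0,0,.015))[0].astype(int);print('head pred',x,y)
w=25;g=a[y-w:y+w,x-w:x+w];h=cv2.cvtColor(g,cv2.COLOR_BGR2HSV)
mm=cv2.inRange(h,(0,0,0),(180,255,90))&~cv2.inRange(h,(45,70,30),(90,255,255));n_,l,s,c=cv2.connectedComponentsWithStats(mm);i=1+s[1:,4].argmax();print('head',s[i],c[i]+[x-w,y-w])
```

```text
t 55.5 p [ 463.2 -287.1  173.6] yaw -69.29 F [-0.8 -1.2 -0.3] g 30.3
corners px [[430, 151], [417, 307], [282, 305], [275, 150]]
panel coords mm [[13.1, 60.0, 6.0], [11.5, -59.4, 6.0], [-93.8, -57.9, 6.0], [-95.6, 61.1, 6.0]]
head pred 408 236
head [ 12  14  25  24 452] [406.96460177 236.51106195]
```

>>> jog_arm(
  moves="0 0 -40 0 0 0 30; 0 0 -80 0 0 0 30; 0 0 -120 0 0 0 30; 0 0 -120 0 0 0 30;0 0 -120 0 0 0 30",
)

```text
t: 56.07
position: [0.4362, -0.2168, 0.2663]
orientation: [[0.934, 0.274, 0.228], [0.357, -0.725, -0.589], [0.004, 0.632, -0.775]]
ft_force: [-0.2, 0.2, -0.7]
grip_width: 0.32
```

```bash
python3 -c "
from h import *
to([.54,.06,.30],Y)"
```

```text
t 56.07 p [ 436.2 -216.8  266.3] yaw -69.28 F [-0.2  0.2 -0.7] g 30.0
rel [ 195.9 -150.9 -165.5   38.7   -7.4   20. ]
```

>>> jog_arm(
  moves="20 -15 -17 4 -1 2 30; 40 -30 -34 8 -2 4 30; 59 -45 -50 12 -2.3 6 30; 78 -60 -66 16 -3 8 30; 98 -75 -83 20 -3.7 10 30; 118 -90 -100 24 -4.5 12 30; 137 -105 -116 28 -5.3 14 30; 157 -120 -132 32 -6 16 30; 177 -136 -149 36 -6.8 18.5 30; 196 -151 -165.5 38.7 -7.4 20 30; 196 -151 -165.5 38.7 -7.4 20 30; 196 -151 -165.5 38.7 -7.4 20 30",
)

```text
t: 57.07
position: [0.5399, 0.0582, 0.2961]
orientation: [[1.0, -0.002, -0.008], [-0.002, -1.0, -0.001], [-0.008, 0.001, -1.0]]
ft_force: [0.4, -0.1, -0.4]
grip_width: 0.318
```

Run:
```python
from h import *
o=st();W=camera_params('wrist');a=read_camera('wrist');cv2.imwrite('pics/w27.png',a);b=read_camera('side');cv2.imwrite('pics/sd27.png',b);c=read_camera('scene');cv2.imwrite('pics/sc27.png',c)
g=cv2.GaussianBlur(cv2.cvtColor(a,cv2.COLOR_BGR2GRAY),(5,5),0)
C=cv2.HoughCircles(g,cv2.HOUGH_GRADIENT,1,8,param1=70,param2=32,minRadius=30,maxRadius=110)
for x,y,r in C[0][:14]: print((x,y,r),'z.053',plane(W,(x,y),.053)[0,:2].round(3),'z.08',plane(W,(x,y),.08)[0,:2].round(3),'z.109',plane(W,(x,y),.109)[0,:2].round(3))
for z,R_ in((.053,.066),(.08,.05),(.109,.034)): print(z,'expected r px',R_*417/(W['eye'][2]-z))
for col in('red','blue','yellow'):
  for s,ce,m in blobs(a,col,amin=300): print(col,s.tolist(),ce.round())
for n,p,q in((0,(.6855,.017),'red'),(1,(.689,-.066),'blue'),(2,(.6925,-.15),'yellow')):
  print(q,'holder c',proj(W,[*p,.036]).round(),'top if upright',proj(W,[*p,.108]).round())
```

```text
t 57.07 p [539.9  58.2 296.1] yaw -90.14 F [ 0.4 -0.1 -0.4] g 29.9
(np.float32(188.5), np.float32(135.5), np.float32(64.6)) z.053 [0.602 0.182] z.08 [0.603 0.174] z.109 [0.605 0.166]
(np.float32(190.5), np.float32(150.5), np.float32(54.6)) z.053 [0.587 0.181] z.08 [0.59  0.173] z.109 [0.592 0.165]
(np.float32(199.5), np.float32(141.5), np.float32(61.5)) z.053 [0.596 0.172] z.08 [0.598 0.164] z.109 [0.6   0.157]
(np.float32(181.5), np.float32(126.5), np.float32(58.0)) z.053 [0.61  0.188] z.08 [0.611 0.18 ] z.109 [0.612 0.171]
(np.float32(202.5), np.float32(128.5), np.float32(75.3)) z.053 [0.608 0.168] z.08 [0.609 0.161] z.109 [0.61  0.153]
(np.float32(178.5), np.float32(148.5), np.float32(38.6)) z.053 [0.589 0.193] z.08 [0.591 0.184] z.109 [0.594 0.175]
(np.float32(193.5), np.float32(124.5), np.float32(72.2)) z.053 [0.612 0.176] z.08 [0.613 0.169] z.109 [0.614 0.16 ]
(np.float32(199.5), np.float32(153.5), np.float32(60.2)) z.053 [0.584 0.173] z.08 [0.587 0.165] z.109 [0.59  0.157]
(np.float32(180.5), np.float32(139.5), np.float32(55.5)) z.053 [0.598 0.19 ] z.08 [0.6   0.182] z.109 [0.
[... 384 characters left out ...]
oat32(49.5), np.float32(30.8)) z.053 [0.679 0.016] z.08 [0.675 0.019] z.109 [0.672 0.022]
(np.float32(171.5), np.float32(152.5), np.float32(45.9)) z.053 [0.585 0.2  ] z.08 [0.588 0.191] z.109 [0.59  0.181]
0.053 expected r px 65.39044061008809
0.08 expected r px 52.933935296546295
0.109 expected r px 38.855842781662076
red [320, 6, 72, 81, 3685] [358.  43.]
blue [406, 1, 81, 81, 3236] [446.  37.]
yellow [483, 0, 106, 79, 4913] [533.  35.]
yellow [390, 384, 19, 83, 655] [401. 427.]
yellow [221, 388, 12, 79, 466] [226. 428.]
red holder c [[357.  45.]] top if upright [[366.  31.]]
blue holder c [[444.  40.]] top if upright [[471.  26.]]
yellow holder c [[532.  36.]] top if upright [[577.  20.]]
```

Run:
```python
from h import *
for f in('sd26','sd27','sc26','sc27'):
  print(f,[(s.tolist(),c.round(1).tolist()) for s,c,m in blobs(cv2.imread(f'pics/{f}.png'),'green',amin=200)])
# stamp lean check from side view: handle top px vs expectation upright
D=camera_params('side');b=cv2.imread('pics/sd27.png')
for q,p in(('red',(.6835,.0165)),('blue',(.689,-.066)),('yellow',(.692,-.15))):
  t=proj(D,[*p,.108])[0];print(q,'top exp',t.round(1),[(s[:2].tolist(),s[2:4].tolist()) for s,c,m in blobs(b,q,smin=90,vmin=40,amin=60) if np.hypot(*(c-t))<45])
job.sign_off()
```

```text
sd26 [([382, 156, 20, 35, 405], [389.1, 170.8])]
sd27 [([382, 156, 42, 35, 696], [402.4, 171.2])]
sc26 [([126, 185, 53, 47, 1099], [150.0, 211.1])]
sc27 [([126, 185, 53, 47, 1101], [150.0, 211.1])]
red top exp [282.7 226.6] [([266, 225], [37, 42])]
blue top exp [294.9 209.5] [([289, 208], [25, 42])]
yellow top exp [307.1 194. ] [([304, 192], [21, 43])]
the job is handed in; nothing more can be done
```

I finished the clear-down in the order you asked and handed the job in at about t = 57 s. The final checks are measurements from the camera images, because I had used all 16 picture views.

- **Tins:** The large tin stands on the mat, with the medium inside it and the small inside that. All three rims measured at the right heights and sizes. The large tin is about 4–7 mm off the mat's centre. I left it there because moving it after hanging the sign would have broken the order.
- **A mistyped move:** With the large tin still gripped on the mat, I sent one wrong move that dragged it about 40 mm. I put it back before letting go.
- **Stamps:** All three stand upright in their own colours; their handle tops in the side view are within about 2 px of where upright stamps should be. Yellow and blue tipped over the first time, so I picked them up again, straightened them and put them back.
- **Sign:** The keyhole went over the screw head, and I pulled the sign down until it stopped at about 9 N. Its centre measured 41.2 mm below the screw, against 41 mm when fully down. It was in the same place in the scene camera after I moved the arm away. While it was held, the sign read about 2 mm further off the board than my estimate. Pushing gave firm contact, so I took it as lying flat.
- **Forces:** The highest wrist force I saw was about 64 N, when setting down the large tin (limit 120 N).
- **Bystanders:** I did not deliberately touch the cake, jar, shaker or orange look-alikes, but I did not re-measure them at the end.

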